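Sort the strap-press tooling and stack its trays

ROBOT

A 6-joint arm with a two-finger parallel gripper is mounted at the origin on the work surface. World frame = base frame: x ahead of the robot, y to its left, z up, the work surface at z = 0. Lengths are in m, angles in rad, forces in N, time in s.
With the tool pointing down it reaches from about 0.375 to 0.9 m from the base axis. Payload 3.1 kg.
Tool frame: the origin (TCP) lies on the mounting face of the last link; the fingertips stand 173 mm ahead of it and the grasp point (between the pads) lies 155 mm ahead of it (tip_extent is the distance from the TCP to the fingertips, in m); z points along the fingers, x is the direction in which the jaws open and shut, and the axes are right-handed (so a half turn about z gives the same grasp; the last joint's range is limited). The gripper opens to 85 mm and grips with 20 to 120 N. Pads are 22 mm wide; open, the fingers measure 114 mm over their backs; the gripper's body (76 mm by 85 mm) begins 54 mm behind the grasp point. The pads swing forward as they close: fully open they stand 13 mm farther back than shut.
Start: joints at [-1.339, 0.527, 1.433, -0, 1.181, -0.178], TCP at [0.25, -0.573, 0.405] pointing down, gripper open.
Joint ranges: [-3.08, 3.08], [-0.75, 2.2], [0.22, 2.44], [-1.43, 4.57], [0, 2.65], [-2.85, 2.85]. Speed limits (rad/s): [2.79, 2.79, 3.14, 3.14, 3.14, 3.14].

INTERFACE

Orientations are given as a rotation vector (axis times angle).
In Python, from plant import * gives the robot as it stands.
- The arm moves only by the shell command python3 -m creep 'ROWS' [OPENING]. ROWS is text: rows parted by semicolons, each of 4 numbers parted by spaces: the shift along the tool's x, y, z in cm, then the turn about the tool's z in rad. A call has 1 to 12 rows; each row shifts and turns the pose as measured when the row begins, along the tool's axes as they then stand; what a row does not reach is not made up. A row lasts 1/8 s, in which the tool goes at most 62.5 mm and 10.7 degrees, less where a joint would pass 70% of its speed; a pose out of reach is approached as far as the arm can. A call with a gripper value outside its range is refused whole. OPENING is the opening, from 0 (shut) to 1 (fully open), set as the call begins (- or left out, the last holds). The fingers move at their own pace and stop on an object; the grip force is fixed at half the most. Time passes only in rows, so rows that do not move let the fingers close. It gives the time, the measured TCP pose, the force and the opening at its end, in the units of the state.
- read_state(): the state, without advancing time (a new reading comes with each control period).
- get_image(name): name is "scene" or "top" or "wrist"; returns (picture, depth): 400x640x3 uint8, blue, green, red; 400x640 float32, m along the optical axis (not along the pixel's ray), 0 where there is no reading.
- camera_params(name): a dict with "intrinsics" (3x3 intrinsics, pixels), "D" ([k1, k2, p1, p2, k3] as OpenCV has them; the pictures are not rectified), "R" (3x3) and "t" (3): a world point X has camera coordinates R X + t; the wrist camera has in their place "hand_eye" (4x4, takes a point from camera to tool coordinates, whose origin is the TCP and whose axes are the tool frame's). Camera axes: x right, y down, z forward; pixel columns grow to the right and rows downward; lengths in m; the calibration is good to about 2 mm. A picture is of the moment at which its call begins: read the wrist's pose just before it. camera_params takes no time and is no camera call.
- sign_off(): hands the job in, once; it reports no verdict.
The state is a dict: "time_s": time; "joint_pos": joint angles; "joint_vel": joint speeds; "tau": joint torques, N m; "tool_pos": TCP position; "ee_rot": TCP orientation; "wrist_force": force on the tool from outside, world axes, zero at the start; "wrist_torque": the same for the moment, N m; "opening": finger opening in m.
Only numpy, scipy, OpenCV 4.12 (cv2) and the standard library are available. Lean on these libraries where they do the work, as an engineer would, in place of code of your own. Each camera call takes 0.05 s, during which the arm holds its last target.

TASK

Clear the strap-press bench: put both hole punches in the long steel box, then set the shallow aluminium tray on top of that box so its foot drops inside the rim and it sits flat. The belt buckle belongs in that tray and the round die in the short plywood bin. Leave the wax block, tin, bottle and screwdriver where they are.

Things in the scene. Friction and masses are not known exactly. Their poses are not given: they have to be found in the camera images.
- box: long grey steel box, fixed to the bench, open on top with no insert, 210 mm (x) by 96 mm (y), 34 mm high, walls and floor 4 mm; origin at the centre of its underside, z up. The punches' place
- tray: buckle tray, loose aluminium, 210 (x) x 96 (y) mm, 0.3 kg, same either way round. Origin: centre of the underside of its foot, z up. Foot 190 x 76 mm, z 0 to 6, fits inside the long box's rim with 6 mm spare per side; the floor plate's underside (z 6) then rests on the rim. Floor top z 10, 4 mm walls to z 28; grip tab across the centre: 8 mm thick (x), 44 wide (y), top z 46. Starts empty on the bench
- bin: short plywood bin, fixed to the bench, open on top, 120 mm (x) by 96 mm (y), 34 mm high, walls and floor 4 mm; origin at the centre of its underside, z up. The die's place
- punch1: hand hole punch lying on the bench: dark square steel bar with a thin bright round nose, 100 mm long. Origin at mid-length on its underside, z up, x along it towards the nose. Shank 13 x 13 mm from x = -50 to +24 mm; nose (11, then 7 mm diameter, on the shank's axis) from +24 to +50 mm. About 0.09 kg, centre of mass near x = -7 mm
- punch2: hand hole punch lying on the bench: dark square steel bar with a thin bright round nose, 100 mm long. Origin at mid-length on its underside, z up, x along it towards the nose. Shank 13 x 13 mm from x = -50 to +24 mm; nose (11, then 7 mm diameter, on the shank's axis) from +24 to +50 mm. About 0.09 kg, centre of mass near x = -7 mm
- buckle: belt buckle, flat rectangular bright steel frame 48 mm (x) by 36 mm (y), 7 mm thick, bars 7 mm wide, with a thin cross bar and prong inside, lying flat; origin at the centre of its underside, z up. About 0.05 kg
- die: round press die standing on its flange: flange 36 mm diameter and 8 mm high, above it a bright round neck 24 mm diameter up to 26 mm over all. Origin at the centre of the underside, z up. About 0.12 kg
- wax: bystander: amber wax block 58 (x) x 40 (y) x 24 mm among the parts; origin at the centre of its underside, z up
- bottle: bystander: upright white bottle, 42 mm diameter, 115 mm tall, just beyond the parts; origin at the centre of its underside
- screwdriver: bystander: wood-handled screwdriver lying on the bench between the robot and the work, 200 mm long along x, 26 mm thick handle towards -x, blade towards +x; origin at mid-length on its underside
- tin: bystander: flat round closed aluminium tin among the parts, 52 mm diameter, 24 mm high; origin at the centre of its underside

How it is judged:
By the outcome, as a careful person would: the job done as asked, in the order asked, and still so for the second after the job is handed in, with the robot touching nothing.
It also fails if it takes over 72 s, if anything falls off the work surface, if the arm or the gripper's body presses on something with over 40 N, if the wrist force passes 120 N, or if a joint passes its speed limit or range.

## Working session

There is one attempt and no reset: what is moved stays moved. The work goes in short steps, Python scripts to look and compute and a shell command to move; the robot and the scene stay as the last step left them, time stands still between calls to the robot, and variables do not carry over. Pictures are saved under pics/ and viewed, and the job is handed in when it is done.

```bash
ls; mkdir -p pics
python3 - <<'E'
from plant import *
import cv2
s=read_state(); print(s)
for n in("scene","top","wrist"):
    p=camera_params(n); print(n,p)
    im,d=get_image(n); cv2.imwrite(f"pics/{n}0.png",im)
    import numpy as np; np.save(f"pics/{n}0.npy",d)
E
```

```text
pics
{'time_s': 0.0, 'joint_pos': array([-1.33851063e+00,  5.28474412e-01,  1.43390509e+00,  1.99103358e-05,
        1.18136280e+00, -1.78540073e-01]), 'joint_vel': array([ 0.00041351,  0.00152561, -0.00190679,  0.00121608,  0.00022046,
       -0.00079816]), 'tau': array([-1.47523201e-04, -4.42351913e+01, -1.78025579e+01, -2.49534687e-04,
        8.47206888e-03,  1.40788902e-05]), 'tool_pos': array([ 0.24953072, -0.57265574,  0.40372725]), 'ee_rot': array([-2.62659494e+00,  1.72082110e+00,  2.42989894e-03]), 'wrist_force': array([-0.08783575,  0.0191904 , -0.44659127]), 'wrist_torque': array([0.01537676, 0.01885073, 0.02211855]), 'opening': 0.08517871679201643}
scene {'intrinsics': array([[374.71942274,   0.        , 318.71810372],
       [  0.        , 374.71942274, 203.46990871],
       [  0.        ,   0.        ,   1.        ]]), 'D': array([0.02850101, 0.        , 0.        , 0.        , 0.        ]), 'R': array([[ 0.73953559,  0.67300802,  0.01213721],
       [ 0.48075981, -0.51549131, -0.70932272],
       [-0.47112325,  0.53040448, -0.70477938]]), 't': array([-0.38580595, -0.2
[... 386 characters left out ...]
 0.08265749, -0.00708359, -0.99655284]]), 't': array([0.00590662, 0.52172994, 1.25994433])}
wrist {'intrinsics': array([[299.36710245,   0.        , 317.0623864 ],
       [  0.        , 299.36710245, 197.85021158],
       [  0.        ,   0.        ,   1.        ]]), 'D': array([-0.05582806,  0.        ,  0.        ,  0.        ,  0.        ]), 'hand_eye': array([[ 9.99999886e-01, -4.49191454e-04, -1.62114541e-04,
        -4.90635746e-04],
       [ 4.77295700e-04,  9.51194212e-01,  3.08592520e-01,
        -7.96989410e-02],
       [ 1.55852900e-05, -3.08592562e-01,  9.51194318e-01,
         3.09641884e-02],
       [ 0.00000000e+00,  0.00000000e+00,  0.00000000e+00,
         1.00000000e+00]])}
```

View pics/top0.png

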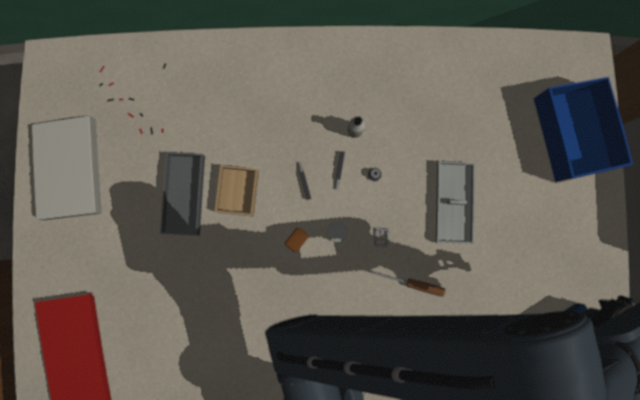

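View pics/scene0.png

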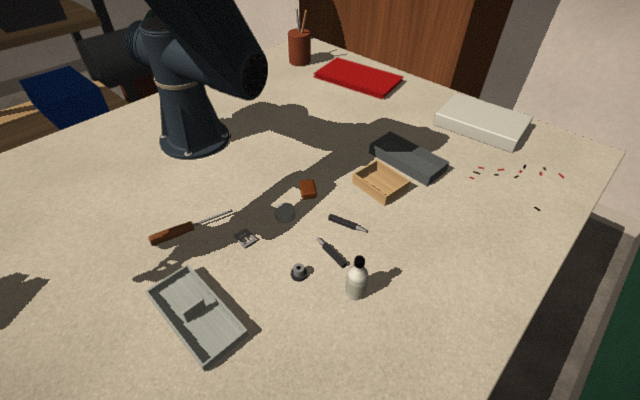

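View pics/wrist0.png

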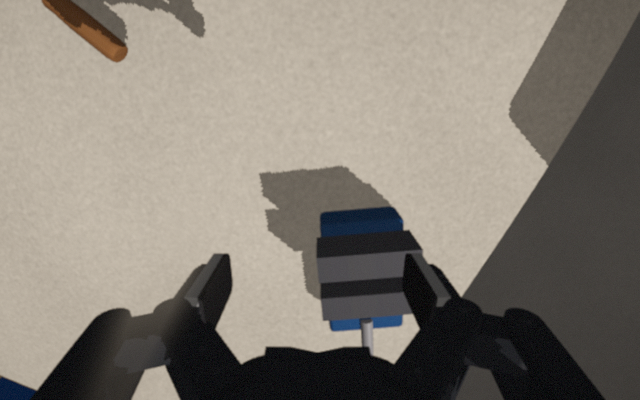

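```bash
cat > h.py <<'E'
import numpy as np,cv2
from plant import *
from scipy.spatial.transform import Rotation as Rn
def cam(name,s=None):
    p=camera_params(name)
    if name!="wrist": return p["intrinsics"],p["D"],p["R"],p["t"]
    s=s or read_state()
    T=np.eye(4);T[:3,:3]=Rn.from_rotvec(s["ee_rot"]).as_matrix();T[:3,3]=s["tool_pos"]
    M=np.linalg.inv(T@p["hand_eye"]); return p["intrinsics"],p["D"],M[:3,:3],M[:3,3]
def px2w(c,uv,z):
    K,D,R,t=c
    n=cv2.undistortPoints(np.array(uv,float).reshape(-1,1,2),K,D).reshape(-1,2)
    r=np.c_[n,np.ones(len(n))]@R; o=-R.T@t
    return o+r*((z-o[2])/r[:,2])[:,None]
def w2px(c,X):
    K,D,R,t=c
    return cv2.projectPoints(np.array(X,float).reshape(-1,3),cv2.Rodrigues(R)[0],t,K,D)[0].reshape(-1,2)
def cloud(c,d):
    K,D,R,t=c; v,u=np.mgrid[:400,:640]
    n=cv2.undistortPoints(np.stack([u,v],-1).reshape(-1,1,2).astype(float),K,D).reshape(-1,2)
    P=np.c_[n,np.ones(len(n))]*d.reshape(-1,1)
    return ((P-t)@R).reshape(400,640,3)
def ortho(c,d,im,x0,x1,y0,y1,res=1000,z=0.):
    "rectified top view at plane z, res px/m; rows: x decreasing, cols: y decreasing"
    H=int((x1-x0)*res);W=int((y1-y0)*res)
    r,cc=np.mgrid[:H,:W]; X=np.stack([x1-(r+.5)/res,y1-(cc+.5)/res,np.full(r.shape,z)],-1)
    uv=w2px(c,X).reshape(H,W,2).astype(np.float32)
    return cv2.remap(im,uv[...,0],uv[...,1],cv2.INTER_CUBIC)
E
python3 - <<'E'
from h import *
im=cv2.imread("pics/top0.png");d=np.load("pics/top0.npy")
c=cam("top")
P=cloud(c,d); print(np.round(px2w(c,[(183,193),(237,190),(302,180),(338,170),(374,173),(380,237),(455,201),(297,239),(318,245),(355,125)],0.01),3))
z=P[...,2]; 
g=P[(z<.08)&(z>-.03)&(P[...,0]>.3)&(P[...,0]<.8)&(abs(P[...,1])<.4)]; print(np.percentile(g[:,2],[5,50,95]))
a=im[140:270,150:310];cv2.imwrite("pics/a.png",cv2.resize(cv2.convertScaleAbs(a,alpha=1.7),None,fx=4.5,fy=4.5,interpolation=cv2.INTER_CUBIC))
a=im[140:270,280:480];cv2.imwrite("pics/b.png",cv2.resize(cv2.convertScaleAbs(a,alpha=1.7),None,fx=4,fy=4,interpolation=cv2.INTER_CUBIC))
h=np.clip(z*1000*4,0,255).astype(np.uint8)[130:280,150:490]
cv2.imwrite("pics/hz.png",cv2.resize(h,None,fx=2.3,fy=2.3,interpolation=cv2.INTER_NEAREST))
E
```

```text
[[ 0.55   0.359  0.01 ]
 [ 0.555  0.216  0.01 ]
 [ 0.579  0.048  0.01 ]
 [ 0.604 -0.046  0.01 ]
 [ 0.594 -0.14   0.01 ]
 [ 0.428 -0.151  0.01 ]
 [ 0.518 -0.351  0.01 ]
 [ 0.427  0.062  0.01 ]
 [ 0.41   0.009  0.01 ]
 [ 0.722 -0.093  0.01 ]]
[-0.0037078   0.00102249  0.01493881]
```

View pics/a.png

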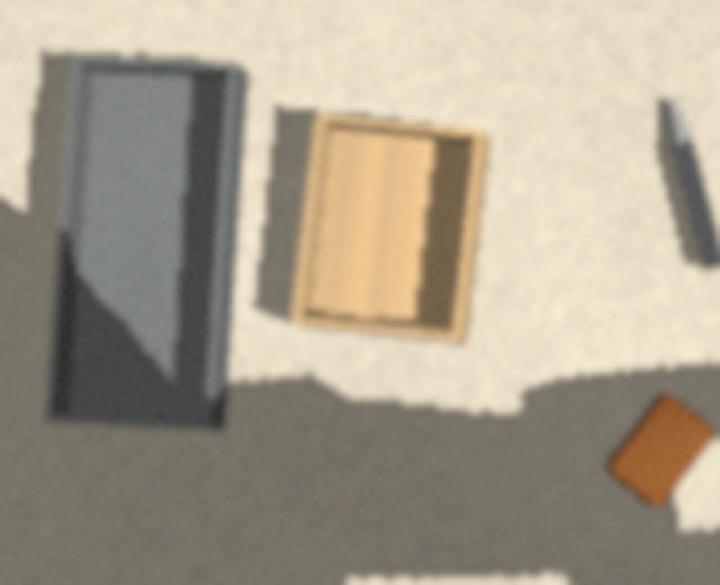

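View pics/b.png

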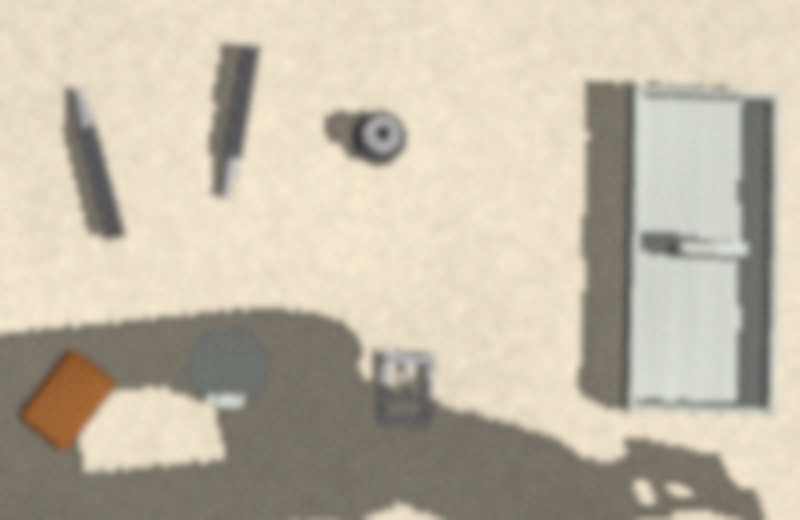

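View pics/hz.png

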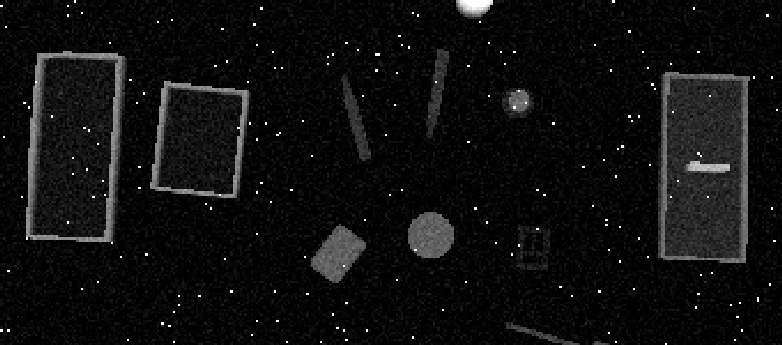

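```bash
cat >> h.py <<'E'
def rect(P,x0,x1,y0,y1,zl,zh,k=3):
    m=((P[...,0]>x0)&(P[...,0]<x1)&(P[...,1]>y0)&(P[...,1]<y1)&(P[...,2]>zl)&(P[...,2]<zh)).astype(np.uint8)
    n,l,st,_=cv2.connectedComponentsWithStats(m,connectivity=8)
    i=1+np.argmax(st[1:,4]); Q=P[l==i]
    (cx,cy),(w,h),a=cv2.minAreaRect((Q[:,:2]*1000).astype(np.float32))
    if w<h: w,h=h,w; a+=90
    a=(a+90)%180-90
    return np.round([cx,cy,w,h,a,len(Q),np.median(Q[:,2])*1000],1),Q
E
python3 - <<'E'
from h import *
d=np.load("pics/top0.npy");c=cam("top");P=cloud(c,d)
for n,a in dict(box=(.4,.7,.28,.43,.025,.045),bin=(.46,.66,.14,.275,.025,.045),p1=(.5,.66,0,.09,.007,.025),p2=(.53,.68,-.08,-.02,.007,.025),
 die=(.55,.64,-.18,-.1,.015,.04),buckle=(.37,.47,-.2,-.1,.0045,.02),tray=(.38,.65,-.42,-.28,.02,.04),tab=(.49,.55,-.4,-.3,.036,.06),wax=(.37,.48,.02,.1,.015,.04),tin=(.37,.48,-.06,.02,.015,.04),bottle=(.68,.78,-.15,-.04,.03,.13),scr=(.3,.42,-.35,-.1,.008,.05)).items():
    try: print(n,rect(P,*a)[0])
    except Exception as e: print(n,e)
E
```

```text
box [548.4 358.2 210.7  99.2  -3.3 526.   33.7]
bin [552.7 215.7 121.1  95.7  -6.9 334.   33.9]
p1 [577.5  43.4  99.2  12.9  14.5 174.   13.1]
p2 [604.8 -48.8 105.6  14.5 -11.5 179.   12.8]
die [ 591.5 -140.6   22.1   21.5  -66.4   66.    26.3]
buckle [ 427.  -154.4   51.4   36.2   -5.8  134.     7.1]
tray [ 514.8 -348.5  210.5   98.8   -2.9  519.    27.2]
tab [ 513.3 -348.4   43.     8.3   86.3   57.    46.1]
wax [424.6  64.   57.5  39.9 -37.6 351.   23.5]
tin [444.1 -36.5  48.4  43.4  -0.9 303.   24. ]
bottle [709.2 -92.3  41.2  41.  -66.1 274.   79.5]
scr [ 315.1 -206.3  174.7   21.9   77.   264.    20.2]
```

```bash
cat >> h.py <<'E'
def plan(x,y,ztip,ang,maxs=0.055,maxt=0.17):
    "ang deg: world direction (mod 180) of the jaw axis (tool x)"
    s=read_state();R=Rn.from_rotvec(s["ee_rot"]).as_matrix();p=s["tool_pos"]
    yaw=np.arctan2(R[1,0],R[0,0]); dy=(np.radians(ang)-yaw+np.pi/2)%np.pi-np.pi/2
    g=np.array([x,y,ztip+.173])-p
    n=int(max(1,np.ceil(np.linalg.norm(g)/maxs),np.ceil(abs(dy)/maxt)))
    print("tip",np.round(p-[0,0,.173],4),"yaw",round(np.degrees(yaw),2),"tilt",round(np.degrees(np.arccos(-R[2,2])),2),"j6",round(s["joint_pos"][5],2),"open",round(s["opening"],4),"F",np.round(s["wrist_force"],1),"t",round(s["time_s"],2))
    print("need world",np.round(g*100,2),"cm; turn",round(-dy,3),"n",n)
    out=[]
    for i in range(n):
        a=yaw+dy*i/n; Z=Rn.from_euler('z',a-yaw).as_matrix()
        out.append(" ".join(f"{v:.2f}" for v in (Z@R).T@(g/n)*100)+f" {-dy/n:.3f}")
    print(";".join(out))
E
python3 - <<'E'
from h import *
R=14.5;a=np.radians(R)
x,y=.5775-.007*np.cos(a),.0434-.007*np.sin(a)
plan(x,y,.06,R+90)
E
```

```text
tip [ 0.2495 -0.5727  0.231 ] yaw -66.47 tilt 0.1 j6 -0.18 open 0.0856 F [ 0.  -0.2  0.7] t 0.15
need world [ 32.12  61.44 -17.1 ] cm; turn 0.158 n 13
-3.34 -4.15 1.32 0.012;-3.39 -4.11 1.32 0.012;-3.44 -4.07 1.32 0.012;-3.49 -4.03 1.32 0.012;-3.54 -3.98 1.32 0.012;-3.59 -3.94 1.32 0.012;-3.64 -3.90 1.32 0.012;-3.68 -3.85 1.32 0.012;-3.73 -3.81 1.32 0.012;-3.78 -3.76 1.32 0.012;-3.82 -3.72 1.32 0.012;-3.87 -3.67 1.32 0.012;-3.91 -3.62 1.32 0.012
```

```bash
python3 -m creep '-3.6 -4.2 0.5 0.012; -3.6 -4.2 0.5 0.012;-3.7 -4.2 0.5 0.012;-3.7 -4.2 0.5 0.012;-3.8 -4.2 0.5 0.012;-3.8 -4.2 0.5 0.012;-3.9 -4.1 1 0.012;-3.9 -4.1 1 0.012;-4 -4 1 0.012;-4 -4 1 0.012;-4 -4 2 0.012;-4 -4 2 0.012' 0.5
python3 - <<'E'
from h import *
a=np.radians(14.5)
plan(.5775-.007*np.cos(a),.0434-.007*np.sin(a),.06,104.5)
s=read_state();im,d=get_image("wrist");cv2.imwrite("pics/w1.png",im);np.save("pics/w1.npy",d);np.save("pics/w1s.npy",s,allow_pickle=True)
im,d=get_image("top");cv2.imwrite("pics/t1.png",im);np.save("pics/t1.npy",d)
E
```

```text
time_s: 1.65
tool_pos: [0.5713, 0.0385, 0.2903]
ee_rot: [-2.482, 1.924, -0.011]
wrist_force: [0.5, -0.8, -0.6]
opening: 0.0425
tip [0.5713 0.0385 0.1173] yaw -75.57 tilt 0.4 j6 1.19 open 0.0425 F [ 0.5 -0.8 -0.6] t 1.65
need world [-0.05  0.31 -5.73] cm; turn -0.001 n 2
-0.17 0.00 2.86 -0.001;-0.17 0.00 2.86 -0.001
```

View pics/w1.png

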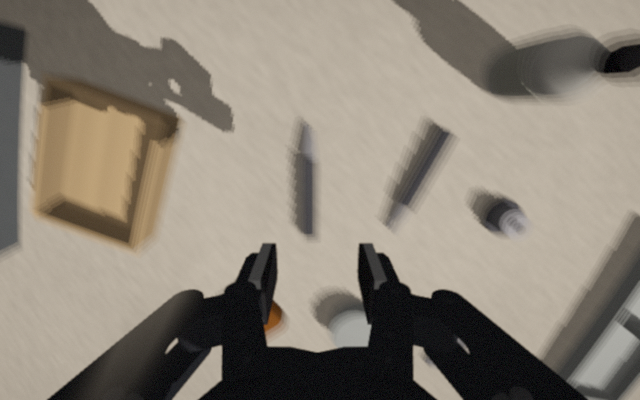

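```bash
python3 -m creep '-0.15 0 3 0;-0.15 0 2.5 0;0 0 0 0'
python3 - <<'E'
from h import *
a=np.radians(14.5)
plan(.5775-.007*np.cos(a),.0434-.007*np.sin(a),.003,104.5)
s=read_state();im,d=get_image("wrist");cv2.imwrite("pics/w2.png",im)
P=cloud(cam("wrist",s),d)
print(rect(P,.5,.66,0,.09,.007,.025)[0])
print(rect(P,.53,.68,-.08,-.02,.007,.025)[0])
E
```

```text
time_s: 2.12
tool_pos: [0.5712, 0.0447, 0.2324]
ee_rot: [-2.492, 1.913, -0.008]
wrist_force: [-0.4, -0.0, -0.0]
opening: 0.043
tip [0.5712 0.0447 0.0594] yaw -75.02 tilt 0.28 j6 1.2 open 0.043 F [-0.4 -0.  -0. ] t 2.12
need world [-0.05 -0.3  -5.64] cm; turn 0.008 n 2
0.13 0.07 2.82 0.004;0.13 0.07 2.82 0.004
[ 578.    42.5  100.4   12.8   14.7 2389.    12.4]
[ 603.5  -49.2  100.3   15.   -10.2 2723.    12.4]
```

View pics/w2.png

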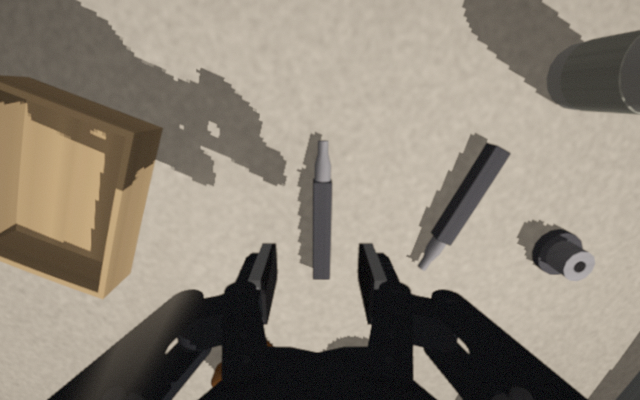

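```bash
python3 -m creep '0.15 0.07 3 0.004;0.13 0.07 2.5 0.004;0 0 0 0'
python3 - <<'E'
from h import *
a=np.radians(14.6)
plan(.578-.007*np.cos(a),.0428-.007*np.sin(a),.0035,104.6)
E
```

```text
time_s: 2.55
tool_pos: [0.5734, 0.0393, 0.1818]
ee_rot: [-2.478, 1.922, -0.022]
wrist_force: [0.5, -0.5, 0.6]
opening: 0.0431
tip [0.5734 0.0393 0.0088] yaw -75.6 tilt 0.86 j6 1.2 open 0.0431 F [ 0.5 -0.5  0.6] t 2.55
need world [-0.22  0.17 -0.53] cm; turn -0.004 n 1
-0.23 0.18 0.52 -0.004
```

```bash
python3 -m creep '-0.2 0.15 0.5 0;0 0 0 0;0 0 0 0'; python3 -m creep '0 0 0 0;0 0 0 0;0 0 0 0;0 0 0 0' 0
python3 - <<'E'
from h import *
plan(.571,.041,.0035,104.6)
E
```

```text
time_s: 2.92
tool_pos: [0.5727, 0.0404, 0.1802]
ee_rot: [-2.475, 1.921, -0.03]
wrist_force: [-0.2, 0.1, -0.1]
opening: 0.0425
time_s: 3.42
tool_pos: [0.5729, 0.0406, 0.1812]
ee_rot: [-2.475, 1.92, -0.032]
wrist_force: [0.2, 0.3, 0.4]
opening: 0.0104
tip [0.5729 0.0406 0.0082] yaw -75.61 tilt 1.28 j6 1.2 open 0.0104 F [0.2 0.3 0.4] t 3.42
need world [-0.19  0.04 -0.47] cm; turn -0.004 n 1
-0.09 0.19 0.47 -0.004
```

Run:
```python
from h import *
s=read_state();im,d=get_image("wrist");cv2.imwrite("pics/w3.png",im)
print(Rn.from_rotvec(s["ee_rot"]).as_matrix().round(4)); print(s["opening"],s["joint_pos"],s["joint_vel"])
P=cloud(cam("wrist",s),d)
print(rect(P,.5,.66,0,.09,.007,.025)[0])
```

```text
[[ 0.2486 -0.9684  0.0218]
 [-0.9686 -0.2487 -0.0051]
 [ 0.0103 -0.0198 -0.9998]]
0.010411913320509869 [-0.12313817  0.79265046  1.70978007 -0.00410941  0.61693309  1.19966651] [ 0.00310848  0.0001928   0.00061851 -0.00097833 -0.00125929  0.0003182 ]
[5.783e+02 4.210e+01 9.910e+01 3.640e+01 1.000e+00 4.317e+03 1.270e+01]
```

View pics/w3.png

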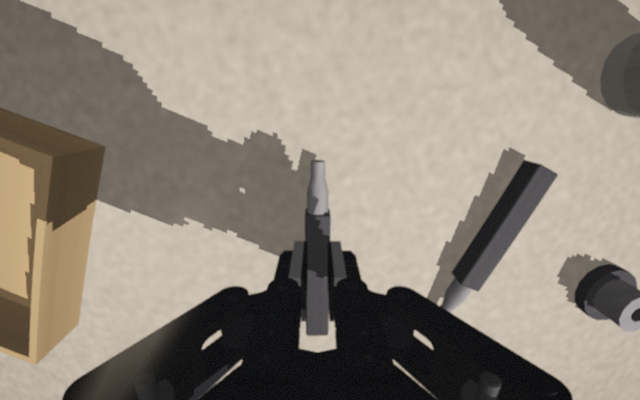

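```bash
sed -i 's/g=np.array(\[x,y,ztip+.173\])-p/p=p+.173*R[:,2]; g=np.array([x,y,ztip])-p/; s/np.round(p-\[0,0,.173\],4)/np.round(p,4)/' h.py
cat >> h.py <<'E'
BOX=(.5484,.3582,-3.3)
def inbox(x,y,B=None):
    B=B or BOX; a=np.radians(B[2]); return B[0]+x*np.cos(a)-y*np.sin(a),B[1]+x*np.sin(a)+y*np.cos(a)
E
python3 - <<'E'
from h import *
x,y=inbox(.0435,.009); print(x,y); plan(x,y,.07,86.7)
E
```

```text
0.5923459452653463 0.3646810411767851
tip [0.5767 0.0398 0.0083] yaw -75.61 tilt 1.28 j6 1.2 open 0.0105 F [ 0.2  0.4 -0.2] t 3.48
need world [ 1.56 32.49  6.17] cm; turn 0.309 n 7
-4.43 -1.39 -0.90 0.044;-4.49 -1.19 -0.90 0.044;-4.53 -0.99 -0.91 0.044;-4.57 -0.79 -0.91 0.044;-4.60 -0.59 -0.92 0.044;-4.62 -0.38 -0.92 0.044;-4.63 -0.18 -0.93 0.044
```

```bash
python3 -m creep '0 0 -3 0;0 0 -4 0;-4.4 -1.4 0 0.044;-4.5 -1.2 0 0.044;-4.5 -1 0 0.044;-4.5 -0.8 0 0.044;-4.6 -0.6 0 0.044;-4.6 -0.4 0 0.044;-4.6 -0.2 0 0.044;0 0 0 0;0 0 0 0'
python3 - <<'E'
from h import *
s=read_state();im,d=get_image("wrist");cv2.imwrite("pics/w4.png",im)
x,y=inbox(.0435,.009); plan(x,y,.04,86.7)
im,d=get_image("top");cv2.imwrite("pics/t4.png",im[100:300,100:420])
E
```

```text
time_s: 4.85
tool_pos: [0.5912, 0.3719, 0.248]
ee_rot: [-2.137, 2.292, -0.025]
wrist_force: [-0.1, -0.2, -0.3]
opening: 0.0107
tip [0.5941 0.3707 0.0751] yaw -94.03 tilt 1.01 j6 2.05 open 0.0101 F [-0.  -0.4 -0.9] t 4.9
need world [-0.18 -0.61 -3.51] cm; turn -0.013 n 1
0.60 0.20 3.51 -0.013
```

View pics/w4.png

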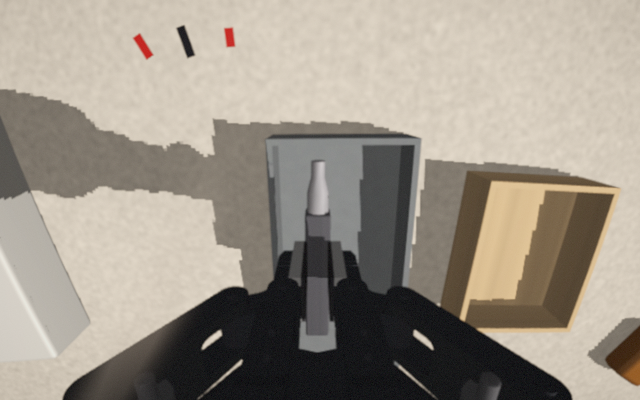

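```bash
python3 -m creep '0.6 0.2 2.5 -0.013;0 0 2.5 0;0 0 0.5 0; 0 0 0 0'
python3 - <<'E'
from h import *
x,y=inbox(.0435,.009); plan(x,y,.014,86.7)
E
```

```text
time_s: 5.45
tool_pos: [0.5917, 0.3601, 0.1936]
ee_rot: [-2.144, 2.285, -0.026]
wrist_force: [0.4, -0.1, -0.1]
opening: 0.0106
tip [0.5947 0.3589 0.0206] yaw -93.64 tilt 1.07 j6 2.03 open 0.0106 F [ 0.4 -0.1 -0.1] t 5.45
need world [-0.24  0.57 -0.66] cm; turn -0.006 n 1
-0.56 0.28 0.65 -0.006
```

```bash
python3 -m creep '-0.3 0.1 0.5 0;0 0 0 0;0 0 0 0'
python3 - <<'E'
from h import *
x,y=inbox(.0435,.009); plan(x,y,.014,86.7)
E
```

```text
time_s: 5.82
tool_pos: [0.5919, 0.3632, 0.1907]
ee_rot: [-2.141, 2.283, -0.028]
wrist_force: [-0.1, 0.2, 0.0]
opening: 0.0108
tip [0.5955 0.3624 0.0177] yaw -93.68 tilt 1.24 j6 2.04 open 0.0108 F [-0.1  0.2  0. ] t 5.83
need world [-0.32  0.23 -0.37] cm; turn -0.007 n 1
-0.21 0.34 0.37 -0.007
```

Close enough laterally; lower the last 3 mm and release with a small opening, then lift.

```bash
python3 -m creep '0 0.2 0.4 0;0 0 0 0'; python3 -m creep '0 0 0 0;0 0 0 0;0 0 -2 0;0 0 -5 0;0 0 -2 0;0 0 0 0' 0.3;  python3 - <<'E'
from h import *
a=np.radians(-10.9)
x,y=.604+.005*np.cos(a),-.049+.005*np.sin(a)
plan(x,y,.09,90-10.9)
s=read_state();im,d=get_image("wrist");cv2.imwrite("pics/w5.png",im)
P=cloud(cam("wrist",s),d);print(rect(P,.4,.7,.28,.43,.025,.045)[0])
E
```

```text
time_s: 6.08
tool_pos: [0.5898, 0.3636, 0.1869]
ee_rot: [-2.141, 2.282, -0.029]
wrist_force: [0.3, 1.1, -0.1]
opening: 0.0106
time_s: 6.82
tool_pos: [0.5885, 0.3645, 0.2841]
ee_rot: [-2.138, 2.278, -0.031]
wrist_force: [0.0, 0.6, 0.0]
opening: 0.0261
tip [0.593  0.364  0.1112] yaw -93.65 tilt 1.51 j6 2.04 open 0.0261 F [0.  0.6 0. ] t 6.83
need world [  1.59 -41.39  -2.12] cm; turn 0.127 n 8
5.15 -0.52 0.28 0.016;5.14 -0.60 0.29 0.016;5.13 -0.68 0.29 0.016;5.12 -0.76 0.29 0.016;5.11 -0.84 0.29 0.016;5.09 -0.93 0.30 0.016;5.08 -1.01 0.30 0.016;5.06 -1.09 0.30 0.016
[ 589.   354.6  125.1   96.1   -3.5 2715.    33.6]
```

View pics/w5.png

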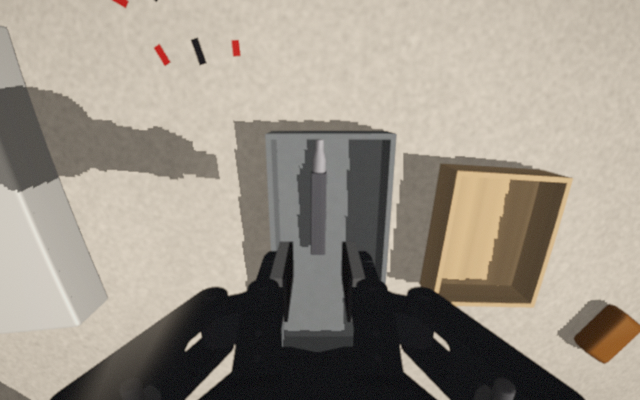

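```bash
python3 -m creep '5.2 -0.5 0 0.016;5.2 -0.6 0 0.016;5.1 -0.7 0 0.016;5.1 -0.8 0 0.016;5.1 -0.8 0 0.016;5.1 -0.9 0 0.016;5.1 -0.9 0 0.016;4 -0.8 0.5 0.016;0 0 0.5 0;0 0 0 0' 0.5;  python3 - <<'E'
from h import *
a=np.radians(-10.9)
x,y=.604+.005*np.cos(a),-.049+.005*np.sin(a)
plan(x,y,.04,90-10.9)
s=read_state();im,d=get_image("wrist");cv2.imwrite("pics/w6.png",im)
P=cloud(cam("wrist",s),d);print(rect(P,.53,.68,-.08,-.02,.007,.025)[0])
E
```

```text
time_s: 8.12
tool_pos: [0.5991, -0.0503, 0.2665]
ee_rot: [-1.989, 2.418, -0.016]
wrist_force: [0.5, 0.2, 0.3]
opening: 0.0425
tip [ 0.6016 -0.0505  0.0935] yaw -101.11 tilt 0.84 j6 1.49 open 0.0425 F [0.5 0.2 0.3] t 8.12
need world [ 0.73  0.06 -5.35] cm; turn -0.004 n 1
-0.19 -0.63 5.36 -0.004
[ 604.   -49.7  100.5   13.   -10.2 1791.    12.5]
```

View pics/w6.png

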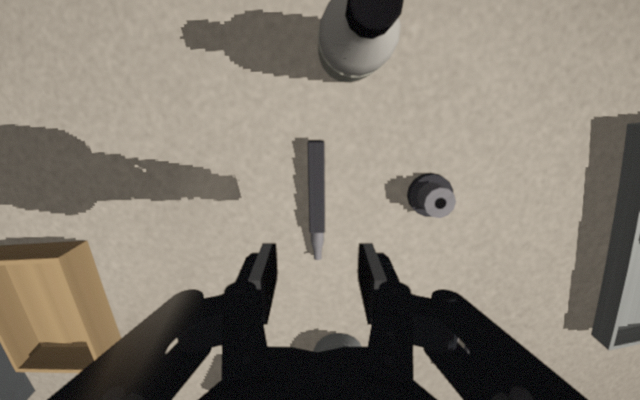

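```bash
python3 -m creep '-0.1 -0.6 3 -0.016;0 0 3 0;0 0 2 0;0 0 0 0';  python3 - <<'E'
from h import *
a=np.radians(-10.2)
x,y=.604+.006*np.cos(a),-.0495+.006*np.sin(a)
plan(x,y,.006,90-10.2)
E
```

```text
time_s: 8.68
tool_pos: [0.6073, -0.0446, 0.1856]
ee_rot: [-2.018, 2.392, -0.019]
wrist_force: [-0.4, -0.1, 0.8]
opening: 0.0426
tip [ 0.6102 -0.0449  0.0126] yaw -99.67 tilt 0.97 j6 1.48 open 0.0426 F [-0.4 -0.1  0.8] t 8.68
need world [-0.03 -0.57 -0.66] cm; turn 0.009 n 1
0.57 -0.05 0.66 0.009
```

```bash
python3 -m creep '0.4 0 0.5 0.005;0 0 0 0;0 0 0 0';  python3 - <<'E'
from h import *
a=np.radians(-10.2)
x,y=.604+.006*np.cos(a),-.0495+.006*np.sin(a)
plan(x,y,.006,90-10.2)
E
```

```text
time_s: 9.05
tool_pos: [0.6076, -0.0484, 0.1825]
ee_rot: [-2.012, 2.394, -0.024]
wrist_force: [0.3, 0.2, -0.0]
opening: 0.0425
tip [ 0.6111 -0.0488  0.0095] yaw -99.91 tilt 1.19 j6 1.48 open 0.0425 F [ 0.3  0.2 -0. ] t 9.05
need world [-0.12 -0.18 -0.35] cm; turn 0.005 n 1
0.20 0.10 0.35 0.005
```

```bash
python3 -m creep '0.2 0.1 0.4 0.005;0 0 0 0'; python3 -m creep '0 0 0 0;0 0 0 0;0 0 0 0' 0
python3 - <<'E'
from h import *
a=np.radians(-10.2)
x,y=.604+.006*np.cos(a),-.0495+.006*np.sin(a)
plan(x,y,.006,90-10.2)
E
```

```text
time_s: 9.3
tool_pos: [0.6064, -0.0506, 0.1791]
ee_rot: [-2.004, 2.399, -0.025]
wrist_force: [0.3, 0.2, 0.5]
opening: 0.0429
time_s: 9.68
tool_pos: [0.6065, -0.0507, 0.1795]
ee_rot: [-2.004, 2.399, -0.026]
wrist_force: [0.7, 0.2, -1.1]
opening: 0.0109
tip [ 0.6104 -0.0512  0.0066] yaw -100.25 tilt 1.3 j6 1.48 open 0.0109 F [ 0.7  0.2 -1.1] t 9.68
need world [-0.05  0.06 -0.06] cm; turn -0.001 n 1
-0.05 0.06 0.06 -0.001
```

```bash
python3 -m creep '0 0 -3 0;0 0 -4 0;0 0 0 0'
python3 - <<'E'
from h import *
x,y=inbox(-.039,-.012); plan(x,y,.075,86.7)
E
```

```text
time_s: 10.05
tool_pos: [0.6046, -0.0504, 0.2497]
ee_rot: [-2.005, 2.4, -0.022]
wrist_force: [0.8, -0.8, -1.5]
opening: 0.0108
tip [ 0.608  -0.0508  0.0767] yaw -100.25 tilt 1.13 j6 1.48 open 0.0108 F [ 0.8 -0.8 -1.5] t 10.05
need world [-9.92 39.92 -0.17] cm; turn -0.121 n 8
-4.69 2.11 -0.01 -0.015;-4.72 2.04 -0.01 -0.015;-4.75 1.97 -0.01 -0.015;-4.78 1.89 -0.01 -0.015;-4.81 1.82 -0.01 -0.015;-4.84 1.75 -0.01 -0.015;-4.86 1.67 -0.00 -0.015;-4.89 1.60 -0.00 -0.015
```

```bash
python3 -m creep '-4.7 2.1 0 -0.015;-4.7 2 0 -0.015;-4.7 2 0 -0.015;-4.8 1.9 0 -0.015;-4.8 1.8 0 -0.015;-4.8 1.7 0 -0.015;-4.8 1.7 0 -0.015;-4.6 1.6 0 -0.015;0 0 0 0;0 0 0 0;0 0 0 0'
python3 - <<'E'
from h import *
x,y=inbox(-.039,-.012); plan(x,y,.04,86.7)
s=read_state();im,d=get_image("wrist");cv2.imwrite("pics/w7.png",im)
E
```

```text
time_s: 11.42
tool_pos: [0.5006, 0.3534, 0.2348]
ee_rot: [2.154, -2.285, 0.015]
wrist_force: [-0.4, 0.0, -1.0]
opening: 0.011
tip [0.5016 0.3521 0.0618] yaw -93.39 tilt 0.54 j6 2.07 open 0.011 F [-0.4  0.  -1. ] t 11.43
need world [ 0.72 -0.36 -2.18] cm; turn -0.001 n 1
0.30 -0.73 2.19 -0.001
```

View pics/w7.png

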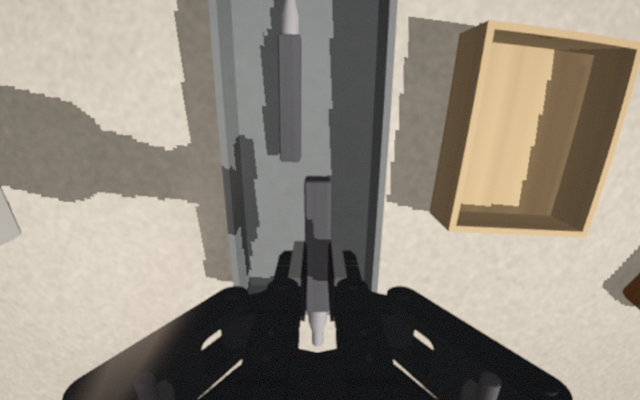

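```bash
python3 -m creep '0.2 -0.6 2.2 0;0 0 1.5 0; 0 0 0 0;0 0 0 0'
python3 - <<'E'
from h import *
x,y=inbox(-.039,-.012); plan(x,y,.012,86.7)
E
```

```text
time_s: 11.98
tool_pos: [0.5086, 0.3473, 0.1974]
ee_rot: [2.147, -2.292, 0.015]
wrist_force: [0.6, -0.5, -1.8]
opening: 0.011
tip [0.5096 0.346  0.0244] yaw -93.73 tilt 0.55 j6 2.07 open 0.011 F [ 0.6 -0.5 -1.8] t 11.97
need world [-0.09  0.24 -1.24] cm; turn -0.008 n 1
-0.25 0.11 1.24 -0.008
```

```bash
python3 -m creep '-0.1 0 1 0;0 0 0.2 0;0 0 0 0'
python3 - <<'E'
from h import *
x,y=inbox(-.039,-.012); plan(x,y,.012,86.7)
E
```

```text
time_s: 12.35
tool_pos: [0.5089, 0.3486, 0.1857]
ee_rot: [-2.148, 2.292, -0.016]
wrist_force: [0.6, 0.0, -0.4]
opening: 0.0106
tip [0.5102 0.3475 0.0127] yaw -93.72 tilt 0.58 j6 2.07 open 0.0106 F [ 0.6  0.  -0.4] t 12.35
need world [-0.15  0.1  -0.07] cm; turn -0.007 n 1
-0.09 0.15 0.07 -0.007
```

```bash
python3 -m creep '0 0 0.1 0;0 0 0 0;0 0 0 0;0 0 -2 0;0 0 -5 0;0 0 -4 0;0 0 -3 0;0 0 0 0' 0.26;  python3 - <<'E'
from h import *
plan(.5135,-.3485,.14,-3)
s=read_state();im,d=get_image("wrist");cv2.imwrite("pics/w8.png",im)
P=cloud(cam("wrist",s),d);print(rect(P,.4,.7,.28,.43,.025,.045)[0])
im,d=get_image("top");cv2.imwrite("pics/t8.png",cv2.resize(im[120:280,140:500],None,fx=2.2,fy=2.2))
E
```

```text
time_s: 13.35
tool_pos: [0.5081, 0.35, 0.3353]
ee_rot: [-2.143, 2.286, -0.019]
wrist_force: [0.5, -0.6, -0.7]
opening: 0.0222
tip [0.5105 0.3493 0.1623] yaw -93.7 tilt 0.83 j6 2.07 open 0.0222 F [ 0.5 -0.6 -0.7] t 13.35
need world [  0.3  -69.78  -2.23] cm; turn 1.559 n 13
5.35 -0.37 0.19 0.120;5.27 -1.00 0.20 0.120;5.11 -1.63 0.21 0.120;4.88 -2.23 0.22 0.120;4.58 -2.80 0.22 0.120;4.21 -3.32 0.23 0.120;3.78 -3.80 0.24 0.120;3.30 -4.23 0.24 0.120;2.77 -4.59 0.24 0.120;2.20 -4.89 0.25 0.120;1.60 -5.12 0.25 0.120;0.98 -5.28 0.25 0.120;0.34 -5.35 0.25 0.120
[ 547.3  357.5  209.4   97.    -3.5 3467.    33.5]
```

View pics/w8.png

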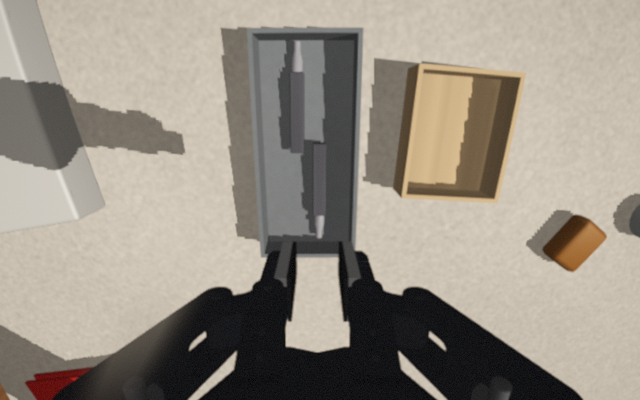

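View pics/t8.png

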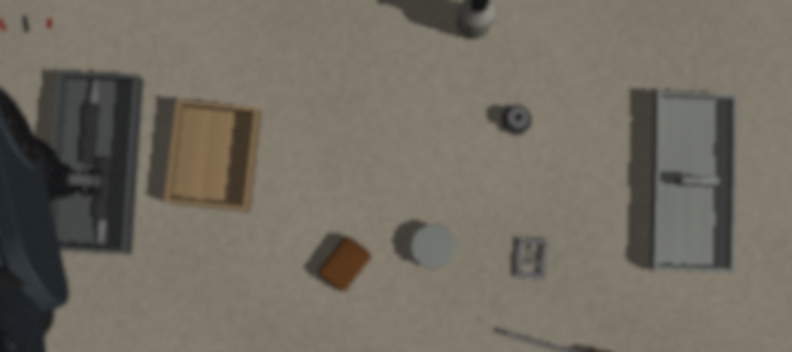

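```bash
sed -i 's/def plan(x,y,ztip,ang,maxs=0.055,maxt=0.17):/def plan(x,y,ztip,ang,maxs=0.055,maxt=0.17,fl=0):/; s/    p=p+.173/    dy+=fl*np.pi; p=p+.173/; s/    g=np.array/    g=np.array/' h.py; sed -i 's/dy=(np.radians(ang)-yaw+np.pi\/2)%np.pi-np.pi\/2/&+fl*np.pi/' h.py
python3 - <<'E'
from h import *
d=np.load("pics/top0.npy")
plan(.5135,-.3485,.12,-3,fl=1)
E
```

```text
tip [0.5086 0.3484 0.1591] yaw -93.71 tilt 0.59 j6 2.07 open 0.0224 F [-0.1 -0.4 -0.5] t 13.45
need world [  0.49 -69.69  -3.91] cm; turn -4.725 n 28
2.48 -0.18 0.16 -0.169;2.48 0.24 0.15 -0.169;2.40 0.66 0.15 -0.169;2.26 1.05 0.14 -0.169;2.05 1.41 0.14 -0.169;1.78 1.74 0.14 -0.169;1.47 2.01 0.13 -0.169;1.11 2.23 0.13 -0.169;0.72 2.38 0.12 -0.169;0.31 2.47 0.12 -0.169;-0.11 2.49 0.12 -0.169;-0.53 2.43 0.12 -0.169;-0.93 2.31 0.11 -0.169;-1.30 2.12 0.11 -0.169;-1.64 1.87 0.11 -0.169;-1.93 1.57 0.11 -0.169;-2.17 1.22 0.12 -0.169;-2.34 0.84 0.12 -0.169;-2.45 0.44 0.12 -0.169;-2.49 0.02 0.12 -0.169;-2.46 -0.40 0.13 -0.169;-2.36 -0.81 0.13 -0.169;-2.19 -1.19 0.14 -0.169;-1.96 -1.54 0.14 -0.169;-1.67 -1.85 0.15 -0.169;-1.33 -2.10 0.15 -0.169;-0.96 -2.29 0.15 -0.169;-0.56 -2.42 0.16 -0.169
```

```bash
sed -i 's/    dy+=fl\*np.pi; p=p/    p=p/;s/dy+=fl\*np.pi; //' h.py
python3 - <<'E'
from h import *
plan(.5135,-.3485,.12,-3,fl=1)
E
```

```text
tip [0.5086 0.3484 0.1591] yaw -93.71 tilt 0.59 j6 2.07 open 0.0224 F [-0.1 -0.4 -0.5] t 13.45
need world [  0.49 -69.69  -3.91] cm; turn -1.583 n 13
5.35 -0.38 0.34 -0.122;5.35 0.27 0.33 -0.122;5.28 0.92 0.32 -0.122;5.13 1.55 0.32 -0.122;4.90 2.17 0.31 -0.122;4.60 2.75 0.30 -0.122;4.24 3.29 0.30 -0.122;3.81 3.78 0.29 -0.122;3.32 4.21 0.28 -0.122;2.78 4.58 0.28 -0.122;2.21 4.89 0.27 -0.122;1.60 5.12 0.27 -0.122;0.96 5.28 0.26 -0.122
```

```bash
python3 -m creep '5.3 -0.3 0 -0.122;5.3 0.3 0 -0.122;5.3 0.9 0 -0.122;5.1 1.5 0 -0.122;4.9 2.2 0.2 -0.122;4.6 2.7 0.2 -0.122;4.2 3.3 0.2 -0.122;3.8 3.8 0.2 -0.122;3.3 4.2 0.2 -0.122;2.8 4.6 0.2 -0.122;2.2 4.9 0.2 -0.122;1.6 5 0.2 -0.122' 0.5; python3 -m creep '0.7 3.5 0 -0.1;0 0 0 0;0 0 0 0'
python3 - <<'E'
from h import *
plan(.514,-.3485,.08,-3.2)
s=read_state();im,d=get_image("wrist");cv2.imwrite("pics/w9.png",im)
P=cloud(cam("wrist",s),d);print(rect(P,.38,.65,-.42,-.28,.02,.035)[0]);print(rect(P,.48,.55,-.4,-.3,.036,.06)[0])
E
```

```text
time_s: 14.95
tool_pos: [0.5212, -0.3059, 0.3009]
ee_rot: [-3.133, 0.181, 0.039]
wrist_force: [1.1, 0.5, -0.3]
opening: 0.0429
time_s: 15.32
tool_pos: [0.5221, -0.3457, 0.295]
ee_rot: [-3.131, 0.029, 0.049]
wrist_force: [0.1, 0.2, -0.4]
opening: 0.0425
tip [ 0.5167 -0.3439  0.1221] yaw -1.06 tilt 1.87 j6 -0.73 open 0.0425 F [ 0.1  0.2 -0.4] t 15.32
need world [-0.27 -0.46 -4.21] cm; turn 0.037 n 1
-0.13 0.51 4.21 0.037
[ 5.139e+02 -3.489e+02  2.107e+02  9.750e+01 -3.100e+00  4.032e+03
  2.740e+01]
[ 514.3 -348.1   44.     8.    86.8  559.    45.7]
```

View pics/w9.png

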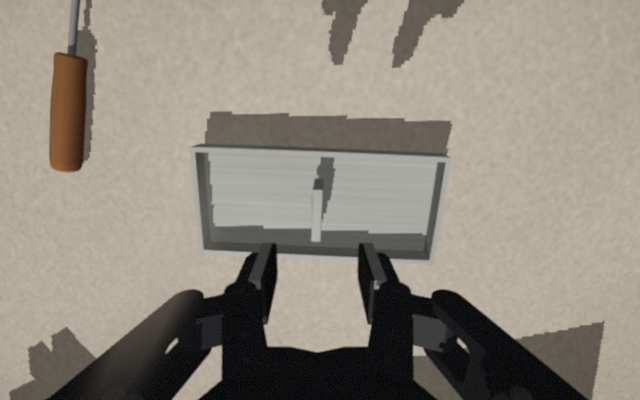

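```bash
python3 -m creep '-0.1 0.4 2 0.037;0 0 2 0;0 0 1 0;0 0 0 0;0 0 0 0'
python3 - <<'E'
from h import *
plan(.514,-.3485,.02,-3.2)
print(Rn.from_rotvec(read_state()["ee_rot"]).as_matrix()[:,2])
E
```

```text
time_s: 16.0
tool_pos: [0.5201, -0.3428, 0.2442]
ee_rot: [-3.128, 0.08, 0.052]
wrist_force: [0.6, -0.4, -0.2]
opening: 0.0426
tip [ 0.5144 -0.3407  0.0713] yaw -2.91 tilt 2.03 j6 -0.7 open 0.0426 F [ 0.6 -0.4 -0.2] t 16.0
need world [-0.04 -0.78 -5.13] cm; turn 0.005 n 1
0.17 0.84 5.11 0.005
[-0.03312519  0.01256193 -0.99937226]
```

```bash
python3 -m creep '0.1 0.7 1.5 0;0 0 1 0;0 0 1 0;0 0 0 0;0 0 0 0'
python3 - <<'E'
from h import *
plan(.514,-.3485,.017,-3.2)
print(Rn.from_rotvec(read_state()["ee_rot"]).as_matrix()[:,2])
E
```

```text
time_s: 16.62
tool_pos: [0.5198, -0.3504, 0.2073]
ee_rot: [-3.13, 0.08, 0.05]
wrist_force: [-0.0, 0.3, -0.3]
opening: 0.0429
tip [ 0.5143 -0.3484  0.0344] yaw -2.93 tilt 1.94 j6 -0.7 open 0.0429 F [-0.   0.3 -0.3] t 16.62
need world [-0.03 -0.01 -1.74] cm; turn 0.005 n 1
0.03 0.03 1.74 0.005
[-0.03190051  0.01137015 -0.99942637]
```

```bash
python3 -m creep '0 0 1 0;0 0 0.8 0;0 0 0 0'; python3 -m creep '0 0 0 0;0 0 0 0;0 0 0 0;0 0 0 0' 0
python3 - <<'E'
from h import *
plan(.514,-.3485,.017,-3.2)
print(Rn.from_rotvec(read_state()["ee_rot"]).as_matrix()[:,2])
E
```

```text
time_s: 17.0
tool_pos: [0.5193, -0.3501, 0.1885]
ee_rot: [-3.13, 0.08, 0.05]
wrist_force: [-0.5, -0.9, 0.2]
opening: 0.0426
time_s: 17.5
tool_pos: [0.5196, -0.3503, 0.1907]
ee_rot: [-3.131, 0.081, 0.046]
wrist_force: [0.2, 0.5, -1.7]
opening: 0.0072
tip [ 0.5146 -0.3486  0.0178] yaw -2.96 tilt 1.76 j6 -0.7 open 0.0072 F [ 0.2  0.5 -1.7] t 17.5
need world [-0.06  0.01 -0.08] cm; turn 0.004 n 1
-0.05 -0.01 0.08 0.004
[-0.02917042  0.00980847 -0.99952633]
```

```bash
python3 -m creep '0 0 -1.5 0;0 0 -3 0;0 0 -3 0;0 0 -2 0;0 0 0 0;0 0 0 0'
python3 - <<'E'
from h import *
plan(*inbox(0,0,(.5478,.3578,-3.4)),.115,-3.4)
s=read_state();print(Rn.from_rotvec(s["ee_rot"]).as_matrix()[:,2])
im,d=get_image("wrist");cv2.imwrite("pics/w10.png",im)
P=cloud(cam("wrist",s),d);r,Q=rect(P,.35,.7,-.46,-.24,.08,.15);print(r)
E
```

```text
time_s: 18.25
tool_pos: [0.5217, -0.3506, 0.2885]
ee_rot: [-3.129, 0.08, 0.052]
wrist_force: [-0.3, 0.0, -3.4]
opening: 0.0072
tip [ 0.5161 -0.3485  0.1157] yaw -2.93 tilt 2.0 j6 -0.71 open 0.0072 F [-0.3  0.  -3.4] t 18.25
need world [ 3.170e+00  7.063e+01 -7.000e-02] cm; turn 0.008 n 13
-0.03 -5.44 0.06 0.001;-0.04 -5.44 0.06 0.001;-0.04 -5.44 0.06 0.001;-0.04 -5.44 0.06 0.001;-0.05 -5.44 0.06 0.001;-0.05 -5.44 0.06 0.001;-0.05 -5.44 0.06 0.001;-0.06 -5.44 0.06 0.001;-0.06 -5.44 0.06 0.001;-0.06 -5.44 0.06 0.001;-0.07 -5.44 0.06 0.001;-0.07 -5.44 0.06 0.001;-0.07 -5.44 0.06 0.001
[-0.03276487  0.01207511 -0.99939014]
[ 5.1640e+02 -3.4900e+02  2.1260e+02  9.7000e+01 -3.1000e+00  5.8336e+04
  1.1130e+02]
```

View pics/w10.png

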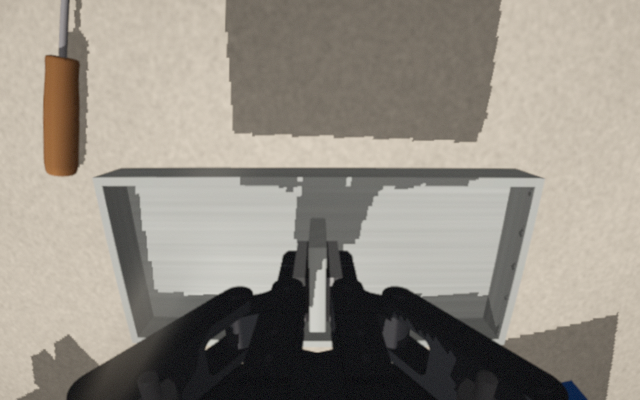

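```bash
python3 -m creep '0 -3 0 0;0 -5 0.05 0;0 -5.4 0.05 0;0 -5.4 0.05 0;0 -5.4 0.05 0;0 -5.4 0.05 0;0 -5.4 0.05 0;0 -5.4 0.05 0;0 -5.4 0.05 0;0 -5.4 0.05 0;0 -5.4 0.05 0;0 -5 0.05 0';python3 - <<'E'
from h import *
plan(*inbox(0,0,(.5478,.3578,-3.4)),.115,-3.4)
s=read_state();print(Rn.from_rotvec(s["ee_rot"]).as_matrix()[:,2])
E
```

```text
time_s: 19.8
tool_pos: [0.5551, 0.2781, 0.2769]
ee_rot: [-3.128, 0.096, 0.076]
wrist_force: [0.2, -0.2, -1.8]
opening: 0.0068
tip [0.5469 0.2803 0.1042] yaw -3.49 tilt 2.84 j6 0.32 open 0.0068 F [ 0.2 -0.2 -1.8] t 19.8
need world [0.09 7.75 1.08] cm; turn -0.002 n 2
-0.21 -3.88 -0.49 -0.001;-0.21 -3.88 -0.49 -0.001
[-0.04795181  0.01272527 -0.99876859]
```

```bash
python3 -m creep '-0.1 -3.5 0 0;-0.1 -3 0 0;0 0 0 0;0 0 0 0';python3 - <<'E'
from h import *
plan(*inbox(0,0,(.5478,.3578,-3.4)),.07,-3.4)
s=read_state();print(Rn.from_rotvec(s["ee_rot"]).as_matrix()[:,2])
im,d=get_image("wrist");cv2.imwrite("pics/w11.png",im)
P=cloud(cam("wrist",s),d);r,Q=rect(P,.35,.7,.24,.46,.07,.15);print(r)
Q=Q[::20]; 
c=P[150:165,150:480].reshape(-1,3)
imt,dt=get_image("top");Pt=cloud(cam("top"),dt)
for zz in ((.08,.14),):
    r,Q=rect(Pt,.35,.7,.24,.46,*zz);print(r)
A=np.c_[Q[:,:2],np.ones(len(Q))];print(np.linalg.lstsq(A,Q[:,2],rcond=None)[0])
cv2.imwrite("pics/t11.png",cv2.resize(imt[120:280,140:400],None,fx=3,fy=3))
E
```

```text
time_s: 20.3
tool_pos: [0.5547, 0.3488, 0.272]
ee_rot: [-3.132, 0.085, 0.087]
wrist_force: [-0.1, -1.0, -3.1]
opening: 0.007
tip [0.5452 0.3504 0.0993] yaw -3.11 tilt 3.21 j6 0.42 open 0.007 F [-0.1 -1.  -3.1] t 20.3
need world [ 0.26  0.74 -2.93] cm; turn 0.005 n 1
0.39 -0.73 2.92 0.005
[-0.05517443  0.00911937 -0.99843509]
[ 5.4590e+02  3.4980e+02  2.1200e+02  9.7000e+01 -3.2000e+00  6.1382e+04
  9.6300e+01]
[ 5.458e+02  3.417e+02  2.097e+02  8.670e+01 -1.100e+00  1.898e+03
  9.550e+01]
[-0.04813884 -0.10006518  0.1577333 ]
```

View pics/w11.png

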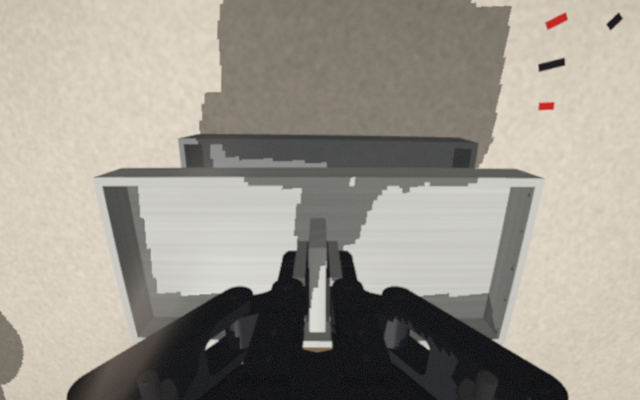

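View pics/t11.png

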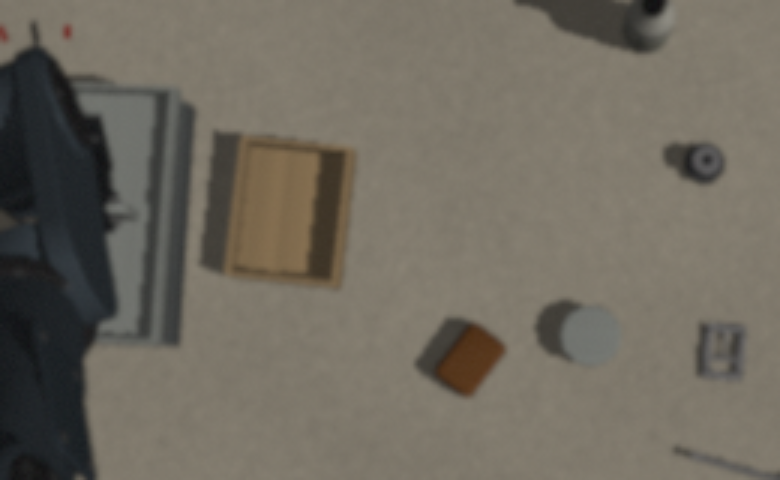

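```bash
python3 -m creep '0.2 -0.6 1.5 0.005;0 0 1 0;0 0 0 0;0 0 0 0';python3 - <<'E'
from h import *
plan(.548,.3575,.045,-3.4)
s=read_state();print(Rn.from_rotvec(s["ee_rot"]).as_matrix()[:,2])
im,d=get_image("wrist");cv2.imwrite("pics/w12.png",im)
P=cloud(cam("wrist",s),d);r,Q=rect(P,.35,.7,.24,.46,.06,.15);print(r)
E
```

```text
time_s: 20.9
tool_pos: [0.5565, 0.3524, 0.2447]
ee_rot: [-3.132, 0.101, 0.089]
wrist_force: [-0.2, -0.1, -2.4]
opening: 0.007
tip [0.5467 0.3539 0.072 ] yaw -3.69 tilt 3.29 j6 0.43 open 0.007 F [-0.2 -0.1 -2.4] t 20.9
need world [ 0.13  0.36 -2.7 ] cm; turn -0.005 n 1
0.26 -0.35 2.69 -0.005
[-0.05667979  0.00876581 -0.99835393]
[ 5.4760e+02  3.5340e+02  2.1220e+02  9.6900e+01 -3.7000e+00  8.0134e+04
  7.1600e+01]
```

View pics/w12.png

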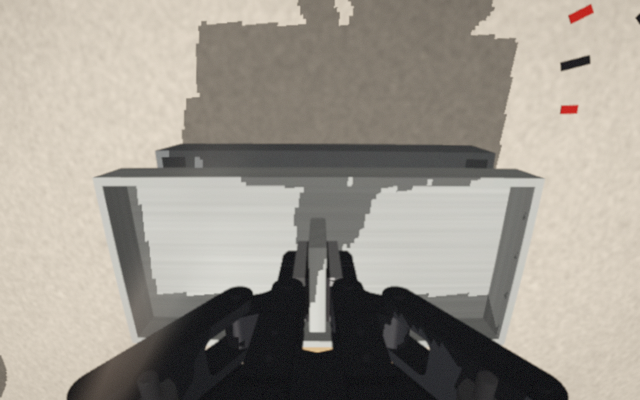

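```bash
python3 -m creep '0.05 -0.5 0.4 -0.004;0 0 0.3 0;0 0 0 0;0 0 0 0';python3 - <<'E'
from h import *
plan(.548,.3575,.045,-3.4)
s=read_state();print(Rn.from_rotvec(s["ee_rot"]).as_matrix()[:,2])
im,d=get_image("wrist");cv2.imwrite("pics/w13.png",im)
P=cloud(cam("wrist",s),d);r,Q=rect(P,.35,.7,.24,.46,.055,.15);print(r)
r,Q=rect(P,.35,.7,.24,.46,.025,.045);print(r)
E
```

```text
time_s: 21.45
tool_pos: [0.5571, 0.358, 0.2382]
ee_rot: [-3.131, 0.094, 0.087]
wrist_force: [0.5, 0.0, -3.3]
opening: 0.0062
tip [0.5476 0.3597 0.0654] yaw -3.42 tilt 3.21 j6 0.44 open 0.0062 F [ 0.5  0.  -3.3] t 21.45
need world [ 0.04 -0.22 -2.04] cm; turn -0.0 n 1
0.17 0.23 2.03 -0.000
[-0.05523716  0.00935663 -0.99842942]
[ 5.485e+02  3.590e+02  2.122e+02  9.700e+01 -3.400e+00  8.430e+04
  7.180e+01]
[ 549.8  403.8  211.1    4.6   -3.4 2569.    33.4]
```

```bash
python3 -m creep '0 0 0.5 0;0 0 0.5 0;0 0 0.5 0;0 0 0 0';python3 - <<'E'
from h import *
plan(.548,.3575,.045,-3.4)
s=read_state();print(Rn.from_rotvec(s["ee_rot"]).as_matrix()[:,2])
im,d=get_image("wrist");cv2.imwrite("pics/w14.png",im)
P=cloud(cam("wrist",s),d);r,Q=rect(P,.35,.7,.24,.46,.05,.15);print(r)
E
```

```text
time_s: 22.0
tool_pos: [0.5562, 0.358, 0.222]
ee_rot: [-3.131, 0.094, 0.088]
wrist_force: [-0.3, -0.6, -4.0]
opening: 0.0071
tip [0.5466 0.3596 0.0493] yaw -3.43 tilt 3.23 j6 0.43 open 0.0071 F [-0.3 -0.6 -4. ] t 22.0
need world [ 0.14 -0.21 -0.43] cm; turn -0.001 n 1
0.18 0.20 0.42 -0.001
[-0.05557448  0.00922121 -0.99841196]
[ 5.4740e+02  3.5890e+02  2.1190e+02  9.7200e+01 -3.5000e+00  5.6582e+04
  1.1390e+02]
```

View pics/w14.png

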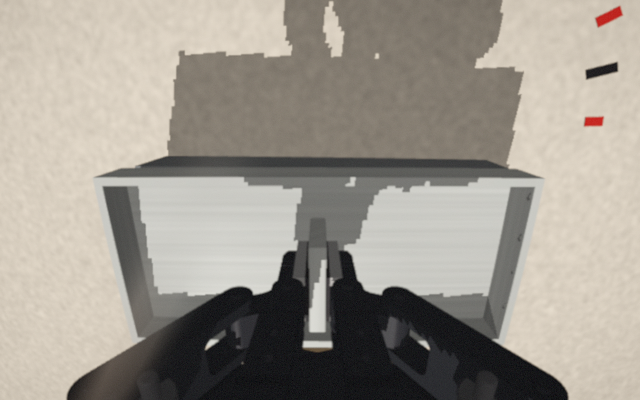

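```bash
python3 -m creep '0 0 0.25 0;0 0 0.15 0;0 0 0 0'; python3 -m creep '0 0 0 0;0 0 0 0;0 0 0 0' 0.2
python3 - <<'E'
from h import *
plan(.548,.3575,.045,-3.4)
s=read_state();print(Rn.from_rotvec(s["ee_rot"]).as_matrix()[:,2])
im,d=get_image("wrist");cv2.imwrite("pics/w15.png",im)
E
```

```text
time_s: 22.42
tool_pos: [0.5562, 0.3583, 0.2213]
ee_rot: [-3.131, 0.093, 0.083]
wrist_force: [0.0, 0.2, -1.4]
opening: 0.0072
time_s: 22.8
tool_pos: [0.5568, 0.3586, 0.2219]
ee_rot: [-3.13, 0.094, 0.079]
wrist_force: [-0.3, 0.4, 0.1]
opening: 0.0171
tip [0.5481 0.3605 0.0492] yaw -3.41 tilt 2.96 j6 0.44 open 0.0171 F [-0.3  0.4  0.1] t 22.8
need world [-0.01 -0.3  -0.42] cm; turn -0.0 n 1
0.03 0.30 0.41 -0.000
[-0.05041724  0.01116749 -0.9986658 ]
```

View pics/w15.png

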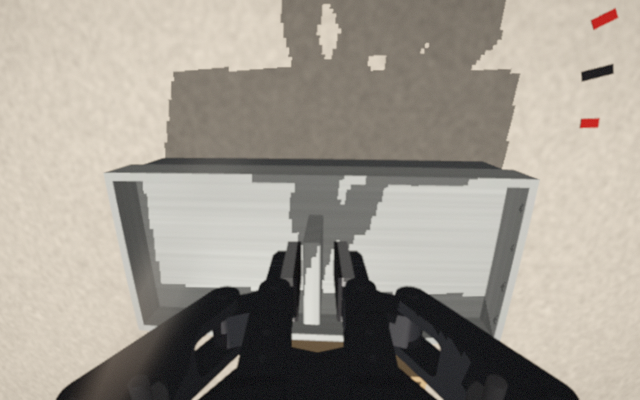

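```bash
python3 -m creep '0 0 -1 0;0 0 -2.5 0;0 0 -4 0;0 0 -4 0;0 0 0 0' 0.3
python3 - <<'E'
from h import *
plan(.427,-.154,.11,90-5.8)
s=read_state();print(Rn.from_rotvec(s["ee_rot"]).as_matrix()[:,2])
im,d=get_image("wrist");cv2.imwrite("pics/w16.png",im)
P=cloud(cam("wrist",s),d)
for z in((.05,.062),):
  r,Q=rect(P,.35,.7,.28,.44,*z);print(r);A=np.c_[Q[:,:2],np.ones(len(Q))];print(np.linalg.lstsq(A,Q[:,2],rcond=None)[0])
print(rect(P,.35,.7,.28,.44,.03,.045)[0])
E
```

```text
time_s: 23.48
tool_pos: [0.5633, 0.3574, 0.3418]
ee_rot: [-3.129, 0.094, 0.079]
wrist_force: [-0.0, -0.7, -1.2]
opening: 0.0258
tip [0.5547 0.3594 0.169 ] yaw -3.42 tilt 2.94 j6 0.44 open 0.0258 F [-0.  -0.7 -1.2] t 23.48
need world [-12.77 -51.34  -5.9 ] cm; turn -1.529 n 10
-0.94 5.21 0.59 -0.153;-1.72 5.00 0.64 -0.153;-2.46 4.67 0.68 -0.153;-3.14 4.24 0.71 -0.153;-3.74 3.71 0.75 -0.153;-4.26 3.09 0.78 -0.153;-4.68 2.40 0.81 -0.153;-4.99 1.65 0.83 -0.153;-5.18 0.87 0.85 -0.153;-5.25 0.06 0.86 -0.153
[-0.04995288  0.01149451 -0.99868543]
[ 5.471e+02  3.598e+02  2.107e+02  9.690e+01 -3.600e+00  3.824e+03
  5.550e+01]
[0.00185459 0.00865266 0.05079147]
[ 5.4650e+02  3.5830e+02  2.0430e+02  8.6800e+01 -3.7000e+00  1.8504e+04
  3.7800e+01]
```

View pics/w16.png

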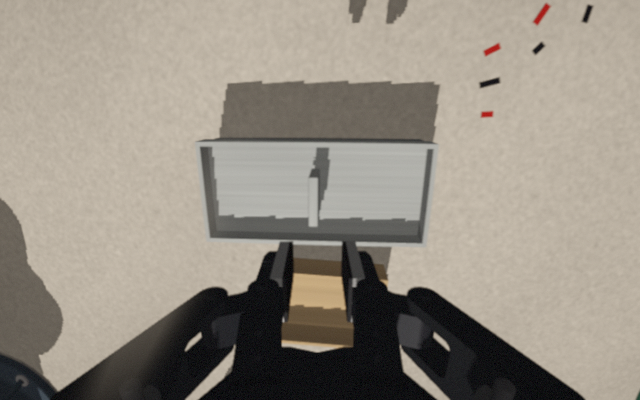

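Run:
```python
from h import *
plan(.427,-.154,.11,90-5.8,fl=-1,maxs=.048)
```

```text
tip [0.5532 0.3588 0.1669] yaw -3.42 tilt 3.14 j6 0.44 open 0.0256 F [ 0.4 -0.  -1.1] t 23.52
need world [-12.62 -51.28  -5.69] cm; turn 1.612 n 12
-0.77 4.33 0.49 0.134;-0.18 4.40 0.46 0.134;0.41 4.39 0.42 0.134;0.99 4.30 0.39 0.134;1.56 4.13 0.36 0.134;2.09 3.88 0.34 0.134;2.60 3.57 0.31 0.134;3.05 3.20 0.29 0.134;3.45 2.76 0.27 0.134;3.79 2.28 0.25 0.134;4.06 1.75 0.24 0.134;4.26 1.19 0.24 0.134
```

```bash
python3 -m creep '-0.8 4.4 0 0.134;-0.2 4.4 0 0.134;0.4 4.4 0 0.134;1 4.3 0 0.134;1.5 4.1 0.3 0.134;2.1 3.9 0.3 0.134;2.6 3.6 0.3 0.134;3 3.2 0.3 0.134;3.4 2.8 0.3 0.134;3.8 2.3 0.3 0.134;4.1 1.8 0.3 0.134;3.8 1 0.3 0.13' 0.68; python3 -m creep '0 0 0 0;0 0 0 0'
python3 - <<'E'
from h import *
plan(.427,-.154,.08,90-5.8)
s=read_state();print(Rn.from_rotvec(s["ee_rot"]).as_matrix()[:,2])
im,d=get_image("wrist");cv2.imwrite("pics/w17.png",im)
P=cloud(cam("wrist",s),d);print(rect(P,.37,.48,-.2,-.1,.004,.02)[0])
E
```

```text
time_s: 25.02
tool_pos: [0.4156, -0.1625, 0.3077]
ee_rot: [2.028, -2.332, -0.093]
wrist_force: [1.4, 0.1, 0.1]
opening: 0.0578
time_s: 25.28
tool_pos: [0.4144, -0.164, 0.3062]
ee_rot: [2.022, -2.336, -0.1]
wrist_force: [-0.4, 0.3, 0.2]
opening: 0.0581
tip [ 0.4005 -0.1612  0.1338] yaw -98.26 tilt 4.69 j6 1.13 open 0.0581 F [-0.4  0.3  0.2] t 25.27
need world [ 2.65  0.72 -5.38] cm; turn -0.043 n 2
-0.54 -1.48 2.58 -0.021;-0.51 -1.49 2.58 -0.021
[-0.0801408   0.01593904 -0.99665611]
[ 428.7 -155.1   47.4   36.2   -5.7 1377.     6.5]
```

View pics/w17.png

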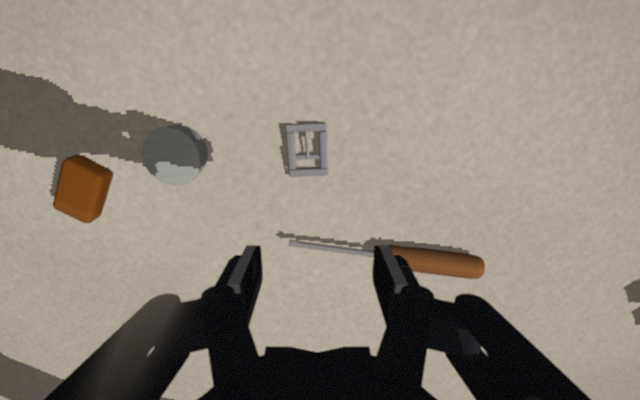

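```bash
python3 -m creep '-0.5 -1.4 0 -0.021;-0.5 -1.2 0 -0.021;0 0 0 0'
python3 - <<'E'
from h import *
plan(.4287,-.155,.08,90-5.7)
s=read_state();print(Rn.from_rotvec(s["ee_rot"]).as_matrix()[:,2])
E
python3 -m creep '0 0 2 0;0 0 1.5 0;0 0 0 0'
python3 - <<'E'
from h import *
plan(.4287,-.155,.08,90-5.7)
s=read_state();print(Rn.from_rotvec(s["ee_rot"]).as_matrix()[:,2])
E
```

```text
time_s: 25.7
tool_pos: [0.4444, -0.1543, 0.3041]
ee_rot: [2.082, -2.285, -0.1]
wrist_force: [-0.4, -0.2, 0.3]
opening: 0.0585
tip [ 0.4307 -0.1517  0.1317] yaw -95.34 tilt 4.64 j6 1.13 open 0.0585 F [-0.4 -0.2  0.3] t 25.7
need world [-0.2  -0.33 -5.17] cm; turn 0.006 n 1
0.39 -0.25 5.16 0.006
[-0.07936825  0.01537823 -0.99672674]
time_s: 26.08
tool_pos: [0.4427, -0.1523, 0.2688]
ee_rot: [2.087, -2.281, -0.099]
wrist_force: [-0.1, 0.5, 0.4]
opening: 0.0581
tip [ 0.4291 -0.1498  0.0963] yaw -95.08 tilt 4.58 j6 1.13 open 0.0581 F [-0.1  0.5  0.4] t 26.07
need world [-0.04 -0.52 -1.63] cm; turn 0.011 n 1
0.53 -0.14 1.62 0.011
[-0.07863899  0.01427428 -0.99680096]
```

```bash
python3 -m creep '0.3 -0.3 2 0.011;0 -0.15 2 0;0 -0.15 2 0;0 0 1 0;0 0 0 0'
python3 - <<'E'
from h import *
plan(.4287,-.155,.003,90-5.7)
s=read_state();print(Rn.from_rotvec(s["ee_rot"]).as_matrix()[:,2])
im,d=get_image("wrist");cv2.imwrite("pics/w18.png",im)
E
```

```text
time_s: 26.7
tool_pos: [0.445, -0.1549, 0.1995]
ee_rot: [2.078, -2.291, -0.089]
wrist_force: [-0.6, 0.5, 0.1]
opening: 0.0582
tip [ 0.4322 -0.1531  0.027 ] yaw -95.58 tilt 4.27 j6 1.15 open 0.0582 F [-0.6  0.5  0.1] t 26.7
need world [-0.35 -0.19 -2.4 ] cm; turn 0.002 n 1
0.23 0.15 2.41 0.002
[-0.07367133  0.01068848 -0.9972253 ]
```

View pics/w18.png

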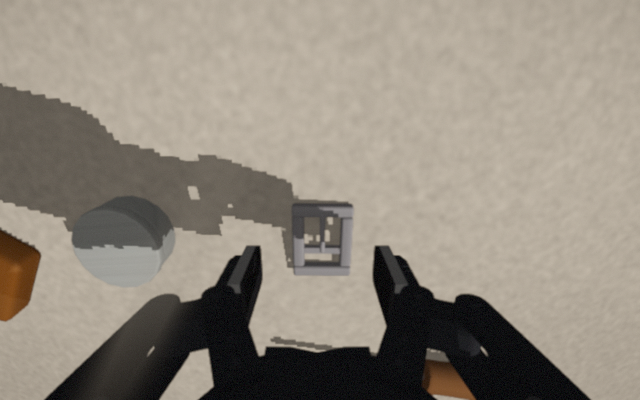

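```bash
python3 -m creep '0.2 0 1.3 0;0 0 1 0;0 0 0 0'
python3 - <<'E'
from h import *
plan(.4287,-.155,.003,90-5.7)
E
```

```text
time_s: 27.12
tool_pos: [0.4436, -0.1572, 0.1766]
ee_rot: [2.079, -2.291, -0.083]
wrist_force: [-0.5, 0.9, -0.5]
opening: 0.058
tip [ 0.4314 -0.1557  0.0041] yaw -95.57 tilt 4.08 j6 1.15 open 0.058 F [-0.5  0.9 -0.5] t 27.12
need world [-0.27  0.07 -0.11] cm; turn 0.002 n 1
-0.04 0.27 0.13 0.002
```

```bash
python3 -m creep '0 0.2 0.3 0;0 0 0 0'; python3 -m creep '0 0 0 0;0 0 0 0;0 0 0 0' 0.2
python3 - <<'E'
from h import *
plan(.4287,-.155,.001,90-5.7)
im,d=get_image("wrist");cv2.imwrite("pics/w19.png",im)
E
```

```text
time_s: 27.38
tool_pos: [0.4412, -0.1569, 0.1736]
ee_rot: [2.079, -2.291, -0.084]
wrist_force: [-0.1, -0.3, 0.5]
opening: 0.0583
time_s: 27.75
tool_pos: [0.4413, -0.157, 0.1743]
ee_rot: [2.079, -2.292, -0.082]
wrist_force: [0.9, -0.1, -0.9]
opening: 0.034
tip [ 0.4292 -0.1555  0.0018] yaw -95.57 tilt 4.04 j6 1.15 open 0.034 F [ 0.9 -0.1 -0.9] t 27.75
need world [-0.05  0.05 -0.08] cm; turn 0.002 n 1
-0.05 0.05 0.08 0.002
```

View pics/w19.png

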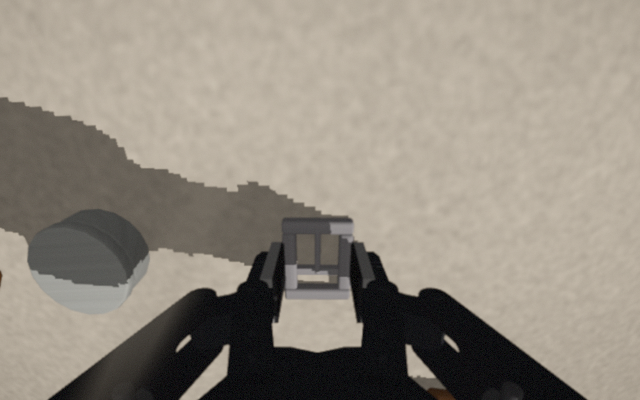

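```bash
python3 -m creep '0 0 -1 0;0 0 -3 0;0 0 -4 0;0 0 -4 0;0 0 0 0;0 0 0 0'
python3 - <<'E'
from h import *
B=(.547,.3590,-3.5)
print(inbox(.052,0,B),inbox(-.052,0,B))
plan(*inbox(-.052,0,B),.125,86.5,maxs=.05)
im,d=get_image("wrist");cv2.imwrite("pics/w20.png",im)
E
```

```text
time_s: 28.55
tool_pos: [0.4497, -0.1577, 0.2989]
ee_rot: [2.08, -2.292, -0.083]
wrist_force: [0.5, -0.2, -0.7]
opening: 0.0336
(np.float64(0.5989030095179371), np.float64(0.35582547594418745)) (np.float64(0.49509699048206296), np.float64(0.3621745240558125))
tip [ 0.4376 -0.1562  0.1263] yaw -95.56 tilt 4.04 j6 1.13 open 0.0336 F [ 0.5 -0.2 -0.7] t 28.55
need world [ 5.75 51.84 -0.13] cm; turn -0.036 n 11
-4.74 -0.07 0.02 -0.003;-4.74 -0.08 0.02 -0.003;-4.74 -0.10 0.01 -0.003;-4.74 -0.11 0.01 -0.003;-4.74 -0.13 0.01 -0.003;-4.74 -0.14 0.01 -0.003;-4.74 -0.16 0.01 -0.003;-4.74 -0.17 0.01 -0.003;-4.74 -0.19 0.01 -0.003;-4.74 -0.20 0.01 -0.003;-4.74 -0.22 0.01 -0.003
```

View pics/w20.png

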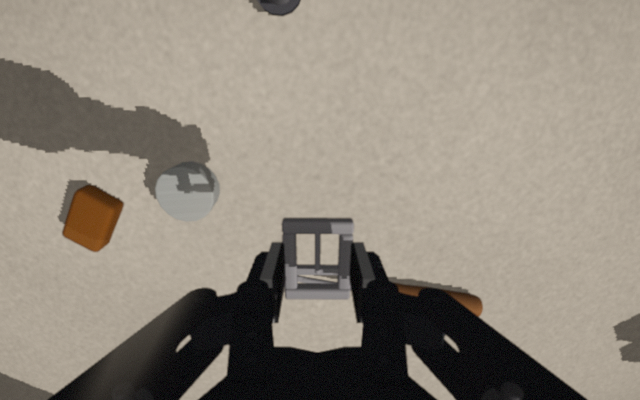

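```bash
python3 -m creep '-3 -0.1 0 -0.003;-4.2 -0.1 0 -0.003;-4.2 -0.1 0 -0.003;-4.2 -0.1 0 -0.003;-4.2 -0.1 0 -0.003;-4.2 -0.1 0 -0.003;-4.2 -0.15 0 -0.003;-4.2 -0.15 0 -0.003;-4.2 -0.15 0 -0.003;-4.2 -0.2 0 -0.003;-4.2 -0.2 0 -0.003;-4 -0.2 0 -0.003'
python3 - <<'E'
from h import *
B=(.547,.3590,-3.5)
plan(*inbox(-.052,0,B),.115,86.5,maxs=.05)
E
```

```text
time_s: 30.1
tool_pos: [0.5047, 0.3405, 0.2812]
ee_rot: [2.094, -2.242, -0.116]
wrist_force: [0.1, -0.2, -0.8]
opening: 0.0335
tip [0.4868 0.3417 0.1091] yaw -93.91 tilt 5.95 j6 2.01 open 0.0335 F [ 0.1 -0.2 -0.8] t 30.1
need world [0.83 2.05 0.59] cm; turn -0.007 n 1
-2.10 -0.62 -0.66 -0.007
```

```bash
python3 -m creep '-1.2 -0.3 0 0;-0.7 -0.3 0 0;0 0 0 0;0 0 0 0'
python3 - <<'E'
from h import *
B=(.547,.3590,-3.5)
plan(*inbox(-.052,0,B),.08,86.5,maxs=.05)
s=read_state();im,d=get_image("wrist");cv2.imwrite("pics/w21.png",im)
P=cloud(cam("wrist",s),d)
print(rect(P,.35,.7,.28,.44,.05,.062)[0])
E
```

```text
time_s: 30.6
tool_pos: [0.5111, 0.3592, 0.276]
ee_rot: [2.09, -2.234, -0.119]
wrist_force: [0.4, 0.1, -0.8]
opening: 0.0337
tip [0.4919 0.3596 0.1041] yaw -93.81 tilt 6.38 j6 2.03 open 0.0337 F [ 0.4  0.1 -0.8] t 30.6
need world [ 0.32  0.26 -2.41] cm; turn -0.005 n 1
-0.29 -0.57 2.36 -0.005
[ 535.6  406.2  173.5    5.3   -3.5 2361.    55.6]
```

View pics/w21.png

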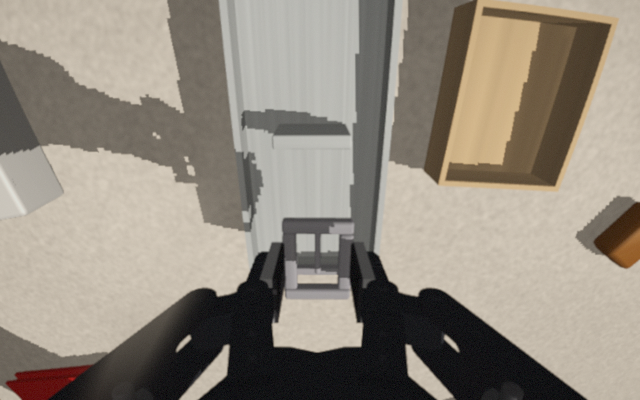

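```bash
python3 -m creep '-0.1 -0.4 1.5 0;0 -0.2 1.5 0;0 -0.2 1 0;0 -0.1 1 0;0 0 0 0'
python3 - <<'E'
from h import *
B=(.547,.3590,-3.5)
plan(*inbox(-.052,0,B),.041,86.5,maxs=.05)
E
```

```text
time_s: 31.28
tool_pos: [0.5148, 0.3578, 0.221]
ee_rot: [2.086, -2.235, -0.12]
wrist_force: [-0.2, 0.3, 0.8]
opening: 0.0336
tip [0.4952 0.3581 0.0491] yaw -93.95 tilt 6.49 j6 2.02 open 0.0336 F [-0.2  0.3  0.8] t 31.27
need world [-0.01  0.41 -0.81] cm; turn -0.008 n 1
-0.41 -0.05 0.81 -0.008
```

```bash
python3 -m creep '-0.3 0 0.5 0;0 0 0 0;0 0 0 0'
python3 - <<'E'
from h import *
B=(.547,.3590,-3.5)
plan(*inbox(-.052,0,B),.041,86.5,maxs=.05)
E
```

```text
time_s: 31.65
tool_pos: [0.5146, 0.3615, 0.2163]
ee_rot: [2.087, -2.236, -0.119]
wrist_force: [0.6, 0.5, -0.7]
opening: 0.0333
tip [0.4953 0.3618 0.0444] yaw -93.92 tilt 6.41 j6 2.03 open 0.0333 F [ 0.6  0.5 -0.7] t 31.65
need world [-0.02  0.03 -0.34] cm; turn -0.007 n 1
-0.03 -0.02 0.34 -0.007
```

```bash
python3 -m creep '0 0 0.25 0;0 0 0 0'; python3 -m creep '0 0 0 0;0 0 0 0' 0.52; python3 -m creep '0 -0.1 -1 0;0 -0.2 -2 0;0 0 -4 0;0 0 -4 0;0 0 0 0'
python3 - <<'E'
from h import *
plan(.592,-.140,.12,90,maxs=.05)
s=read_state();im,d=get_image("wrist");cv2.imwrite("pics/w22.png",im)
P=cloud(cam("wrist",s),d)
print(rect(P,.45,.54,.32,.4,.041,.05)[0])
print(rect(P,.35,.7,.28,.44,.05,.062)[0])
E
```

```text
time_s: 31.9
tool_pos: [0.5144, 0.3616, 0.2143]
ee_rot: [2.088, -2.237, -0.118]
wrist_force: [0.3, 0.0, -0.2]
opening: 0.0338
time_s: 32.15
tool_pos: [0.5145, 0.3616, 0.2146]
ee_rot: [2.089, -2.237, -0.118]
wrist_force: [-0.5, 0.7, -0.0]
opening: 0.0444
time_s: 32.78
tool_pos: [0.531, 0.3612, 0.3293]
ee_rot: [2.09, -2.239, -0.117]
wrist_force: [-0.2, -1.1, -0.8]
opening: 0.0443
tip [0.5123 0.3617 0.1574] yaw -93.93 tilt 6.21 j6 2.03 open 0.0443 F [-0.2 -1.1 -0.8] t 32.77
need world [  7.97 -50.17  -3.74] cm; turn -0.069 n 11
4.50 -1.07 0.24 -0.006;4.51 -1.04 0.25 -0.006;4.51 -1.01 0.25 -0.006;4.52 -0.98 0.25 -0.006;4.52 -0.96 0.26 -0.006;4.53 -0.93 0.26 -0.006;4.54 -0.90 0.26 -0.006;4.54 -0.87 0.27 -0.006;4.55 -0.84 0.27 -0.006;4.55 -0.82 0.27 -0.006;4.56 -0.79 0.27 -0.006
[ 495.6  362.4   48.2   36.    -4.5 1311.    44.4]
[ 550.9  359.7  194.7   97.1   -3.9 3418.    55.5]
```

View pics/w22.png

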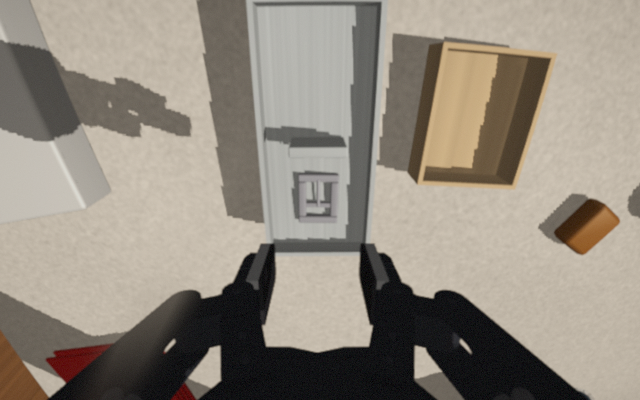

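```bash
python3 -m creep '3 -0.8 0 -0.006;4.3 -1 0 -0.006;4.4 -1 0 -0.006;4.4 -1 0 -0.006;4.4 -1 0 -0.006;4.4 -1 0 -0.006;4.4 -0.9 0 -0.006;4.4 -0.9 0 -0.006;4.4 -0.9 0 -0.006;4.4 -0.8 0 -0.006;4.4 -0.8 0 -0.006;2.5 -0.4 0 -0.003'; python3 -m creep '0 0 0 0;0 0 0 0'
python3 - <<'E'
from h import *
plan(.592,-.140,.08,90,maxs=.05)
s=read_state();im,d=get_image("wrist");cv2.imwrite("pics/w23.png",im)
P=cloud(cam("wrist",s),d)
print(rect(P,.55,.64,-.18,-.1,.02,.04)[0],rect(P,.55,.64,-.18,-.1,.0045,.04)[0])
E
```

```text
time_s: 34.33
tool_pos: [0.6136, -0.1494, 0.3017]
ee_rot: [2.16, -2.142, -0.156]
wrist_force: [-0.0, 0.3, 0.4]
opening: 0.0447
time_s: 34.58
tool_pos: [0.6126, -0.1503, 0.2994]
ee_rot: [2.155, -2.144, -0.164]
wrist_force: [-0.5, 0.5, -0.1]
opening: 0.0444
tip [ 0.5877 -0.1491  0.1282] yaw -89.74 tilt 8.29 j6 1.19 open 0.0444 F [-0.5  0.5 -0.1] t 34.58
need world [ 0.43  0.91 -4.82] cm; turn 0.005 n 1
-0.87 -1.13 4.71 0.005
[ 592.7 -141.5   23.6   23.3  -51.   640.    25.7] [ 595.3 -141.7   34.9   30.3   88.5 1254.    21.5]
```

View pics/w23.png

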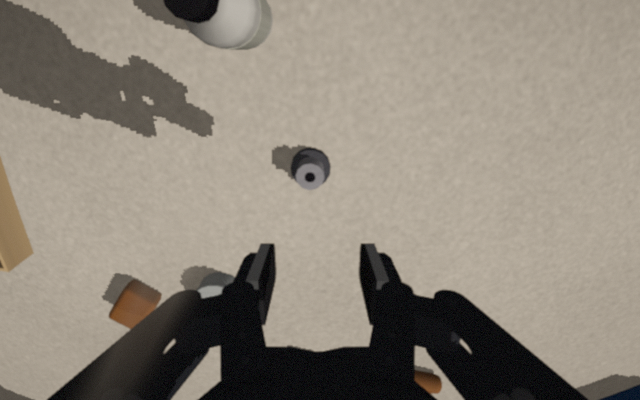

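```bash
python3 -m creep '-0.5 -0.7 2 0;0 -0.5 2 0;0 -0.2 2 0;0 -0.2 1.5 0;0 0 0 0;0 0 0 0'
python3 - <<'E'
from h import *
plan(.5927,-.1415,.012,90,maxs=.05)
s=read_state();im,d=get_image("wrist");cv2.imwrite("pics/w24.png",im)
P=cloud(cam("wrist",s),d)
print(rect(P,.55,.64,-.18,-.1,.02,.04)[0])
E
```

```text
time_s: 35.38
tool_pos: [0.6174, -0.1389, 0.2153]
ee_rot: [2.161, -2.136, -0.17]
wrist_force: [-0.2, -0.4, -0.1]
opening: 0.0444
tip [ 0.5917 -0.1374  0.0442] yaw -89.37 tilt 8.56 j6 1.21 open 0.0444 F [-0.2 -0.4 -0.1] t 35.38
need world [ 0.1  -0.41 -3.22] cm; turn 0.011 n 1
0.44 -0.57 3.16 0.011
[ 592.4 -141.6   24.3   23.2   12.9 1227.    25.7]
```

View pics/w24.png

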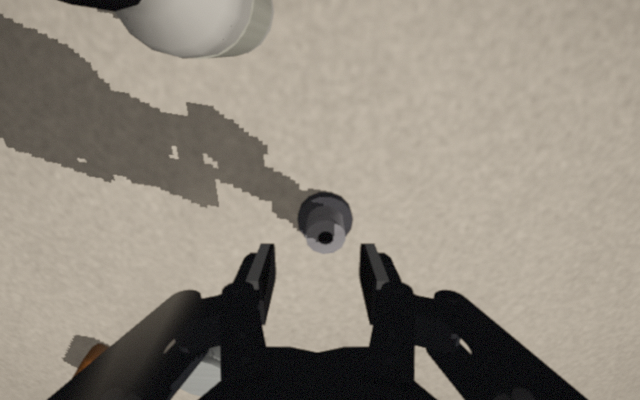

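```bash
python3 -m creep '0.3 -0.4 1.5 0;0 -0.2 1 0;0 0 0.5 0;0 0 0 0'
python3 - <<'E'
from h import *
plan(.5925,-.1415,.012,90,maxs=.05)
E
```

```text
time_s: 35.92
tool_pos: [0.6194, -0.1423, 0.1838]
ee_rot: [2.161, -2.137, -0.167]
wrist_force: [-0.4, -0.1, 0.1]
opening: 0.0444
tip [ 0.5941 -0.141   0.0127] yaw -89.41 tilt 8.42 j6 1.21 open 0.0444 F [-0.4 -0.1  0.1] t 35.92
need world [-0.16 -0.05 -0.07] cm; turn 0.01 n 1
0.05 0.15 0.09 0.010
```

```bash
python3 -m creep '0 0.1 0 0;0 0 0 0;0 0 0 0;0 0 0 0;0 0 0 0' 0.1; python3 -m creep '0 -0.1 -1.5 0;0 -0.3 -3 0;0 -0.3 -3 0;0 0 -1.5 0;0 0 0 0;0 0 0 0'
python3 - <<'E'
from h import *
plan(.5527,.2157,.10,83.1,maxs=.05)
s=read_state();im,d=get_image("wrist");cv2.imwrite("pics/w25.png",im)
E
```

```text
time_s: 36.55
tool_pos: [0.6185, -0.1423, 0.1845]
ee_rot: [2.161, -2.138, -0.165]
wrist_force: [0.2, 0.1, -0.6]
opening: 0.0209
time_s: 37.3
tool_pos: [0.639, -0.1427, 0.2771]
ee_rot: [2.161, -2.137, -0.166]
wrist_force: [-0.1, 0.4, -1.7]
opening: 0.0214
tip [ 0.6139 -0.1414  0.106 ] yaw -89.4 tilt 8.37 j6 1.2 open 0.0214 F [-0.1  0.4 -1.7] t 37.3
need world [-6.12 35.71 -0.6 ] cm; turn 0.131 n 8
-4.47 0.69 0.22 0.016;-4.46 0.77 0.23 0.016;-4.45 0.84 0.24 0.016;-4.43 0.91 0.25 0.016;-4.41 0.98 0.26 0.016;-4.40 1.05 0.27 0.016;-4.38 1.12 0.28 0.016;-4.36 1.20 0.29 0.016
```

View pics/w25.png

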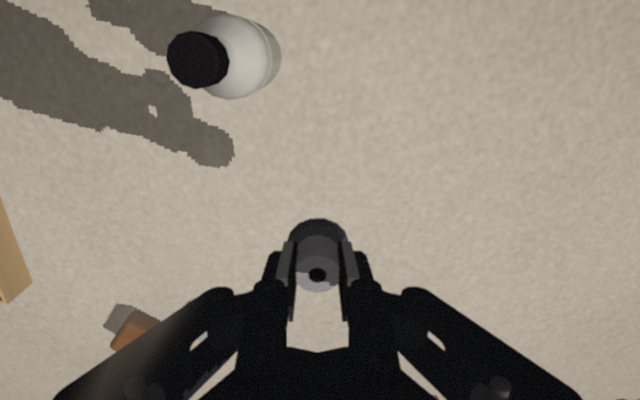

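```bash
python3 -m creep '-2 1.3 0 0.01;-4 1.2 0 0.016;-4.4 0.8 0.1 0.016;-4.4 0.7 0.1 0.016;-4.4 0.7 0 0.016;-4.4 0.7 0 0.016;-4.3 0.7 0 0.016;-4.3 0.7 0 0.016;-3.5 0.5 0 0.016;0 0 0 0;0 0 0 0'
python3 - <<'E'
from h import *
plan(.5527,.2157,.06,83.1,maxs=.05)
s=read_state();im,d=get_image("wrist");cv2.imwrite("pics/w26.png",im)
E
```

```text
time_s: 38.72
tool_pos: [0.5797, 0.2249, 0.2729]
ee_rot: [1.982, -2.27, -0.177]
wrist_force: [0.9, -0.2, -1.1]
opening: 0.021
tip [0.5505 0.2262 0.1024] yaw -97.67 tilt 9.73 j6 1.87 open 0.021 F [ 0.9 -0.2 -1.1] t 38.73
need world [ 0.22 -1.05 -4.24] cm; turn -0.014 n 1
0.94 -1.07 4.13 -0.014
```

View pics/w26.png

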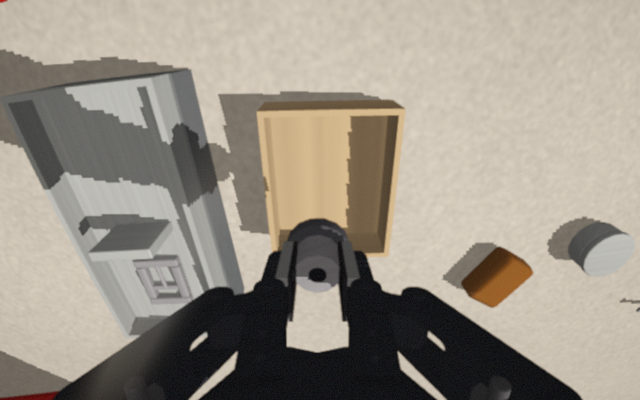

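```bash
python3 -m creep '0.5 -0.6 2 -0.01;0.2 -0.4 2 0;0 -0.3 1.5 0;0 0 0 0;0 0 0 0'
python3 - <<'E'
from h import *
plan(.5527,.2157,.018,83.1,maxs=.05)
E
```

```text
time_s: 39.4
tool_pos: [0.5837, 0.2111, 0.215]
ee_rot: [1.985, -2.267, -0.178]
wrist_force: [0.2, 0.0, -0.8]
opening: 0.0211
tip [0.5544 0.2125 0.0445] yaw -97.52 tilt 9.76 j6 1.84 open 0.0211 F [ 0.2  0.  -0.8] t 39.4
need world [-0.17  0.32 -2.65] cm; turn -0.011 n 1
-0.33 -0.24 2.64 -0.011
```

```bash
python3 -m creep '-0.2 -0.2 1 0;0 -0.1 1 0;0 0 0.3 0;0 0 0 0'
python3 - <<'E'
from h import *
plan(.5527,.2157,.018,83.1,maxs=.05)
E
```

```text
time_s: 39.9
tool_pos: [0.5833, 0.2135, 0.1914]
ee_rot: [1.987, -2.268, -0.177]
wrist_force: [0.2, -0.7, -1.2]
opening: 0.0213
tip [0.5544 0.2149 0.0209] yaw -97.48 tilt 9.63 j6 1.84 open 0.0213 F [ 0.2 -0.7 -1.2] t 39.9
need world [-0.17  0.08 -0.29] cm; turn -0.01 n 1
-0.06 0.13 0.31 -0.010
```

```bash
python3 -m creep '0 0 0.25 0;0 0 0 0;0 0 0 0'; python3 -m creep '0 0 0 0;0 0 0 0' 0.4
python3 - <<'E'
from h import *
plan(.5527,.2157,.018,83.1,maxs=.05)
im,d=get_image("wrist");cv2.imwrite("pics/w27.png",im)
E
```

```text
time_s: 40.28
tool_pos: [0.583, 0.2136, 0.1892]
ee_rot: [1.988, -2.269, -0.176]
wrist_force: [-0.3, 0.3, -1.3]
opening: 0.0213
time_s: 40.52
tool_pos: [0.5832, 0.2137, 0.1898]
ee_rot: [1.989, -2.269, -0.175]
wrist_force: [-0.1, -0.2, 0.4]
opening: 0.0341
tip [0.5546 0.2152 0.0191] yaw -97.47 tilt 9.53 j6 1.84 open 0.0341 F [-0.1 -0.2  0.4] t 40.52
need world [-0.19  0.05 -0.11] cm; turn -0.01 n 1
-0.03 0.17 0.14 -0.010
```

View pics/w27.png

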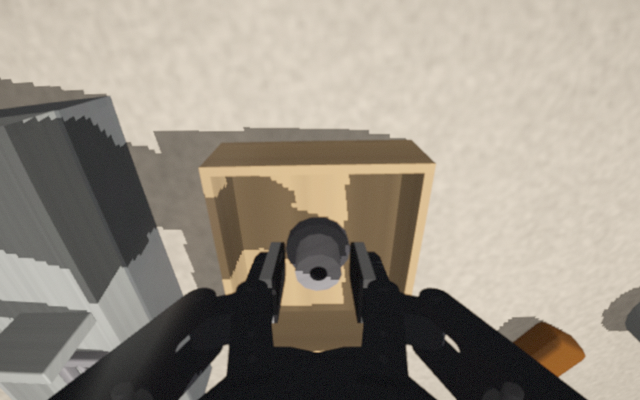

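```bash
python3 -m creep '0 0 -2 0;0 0 -4 0;0 0 -4 0;0 0 -4 0;3 2 -2 0;4 3 -1 0;4 3 0 0;4 3 0 0;4 2 0 0;4 0 0 0;0 0 0 0;0 0 0 0'
python3 - <<'E'
from h import *
plan(.5527,.2157,.018,83.1,maxs=.05)
im,d=get_image("top");cv2.imwrite("pics/t30.png",cv2.resize(im[120:320,140:500],None,fx=2.2,fy=2.2))
P=cloud(cam("top"),d)
for n,a in dict(tray=(.4,.7,.28,.43,.046,.064),tab=(.5,.6,.3,.4,.066,.09),buckle=(.45,.53,.31,.4,.041,.05),die=(.5,.61,.17,.26,.02,.033),wax=(.37,.48,.02,.1,.015,.04),tin=(.37,.48,-.06,.02,.015,.04),bottle=(.68,.78,-.15,-.04,.03,.13),scr=(.27,.42,-.35,-.1,.008,.05)).items():
    try: print(n,rect(P,*a)[0])
    except Exception as e: print(n,e)
r,Q=rect(P,.4,.7,.28,.43,.046,.064);A=np.c_[Q[:,:2],np.ones(len(Q))];print(np.linalg.lstsq(A,Q[:,2],rcond=None)[0])
im,d=get_image("wrist");cv2.imwrite("pics/w30.png",im)
im,d=get_image("scene");cv2.imwrite("pics/s30.png",im)
E
```

```text
time_s: 42.08
tool_pos: [0.4504, -0.0039, 0.39]
ee_rot: [1.993, -2.272, -0.167]
wrist_force: [-0.9, -0.7, 0.6]
opening: 0.0342
tip [ 0.4231 -0.0026  0.2192] yaw -97.43 tilt 9.12 j6 1.47 open 0.0342 F [-0.9 -0.7  0.6] t 42.08
need world [ 12.96  21.83 -20.12] cm; turn -0.009 n 7
-3.37 -1.86 2.57 -0.001;-3.37 -1.87 2.57 -0.001;-3.37 -1.87 2.57 -0.001;-3.36 -1.88 2.57 -0.001;-3.36 -1.88 2.57 -0.001;-3.36 -1.88 2.56 -0.001;-3.36 -1.89 2.56 -0.001
tray [547.9 359.3 210.2  98.1  -3.6 556.   55.7]
tab [547.1 359.4  45.4   7.9  87.9  64.   74.3]
buckle [493.  360.   50.7  43.2  -9.8 183.   44.7]
die [553.  216.5  23.   22.9  14.4  61.   29.5]
wax [412.9  60.1  42.6  32.9 -16.9 153.   23.5]
tin attempt to get argmax of an empty sequence
bottle [708.5 -93.   41.8  40.7 -42.8 276.   78.8]
scr [ 313.1 -217.   197.9   26.    72.1  471.    21.6]
[-0.00099217  0.0022877   0.05475639]
```

View pics/t30.png

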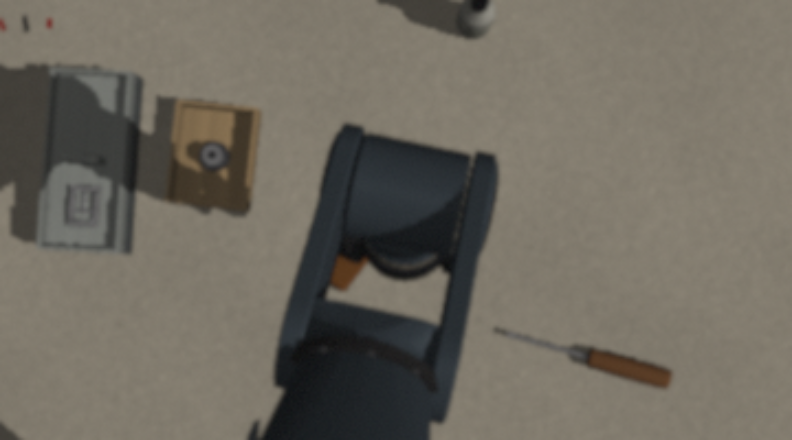

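View pics/s30.png

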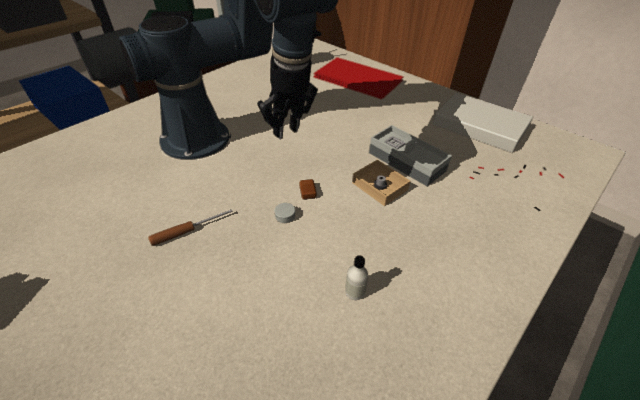

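Run:
```python
from plant import *
print(sign_off())
```

```text
the job is handed in; nothing more can be done
None
```

The bench is cleared and the job is handed in at about 42 s of the 72 s allowed. I put both punches in the steel box, set the tray on it, then put the buckle in the tray and the die in the plywood bin.

**Last checks**
- **Tray:** seated level on the box. The rim measured 55.7 mm against 56 expected, the slope was under 0.3 %, and it sits within about 1.5 mm of the box centre.
- **Buckle:** flat in the near half of the tray, with its top at 44.7 mm against 45 expected. The last top view fitted it oversized (51 x 43 mm, shadow on it). The earlier wrist view gave 48 x 36 mm.
- **Die:** upright in the bin at its centre, with its top at 29.5 mm against 30 expected.
- **Punches:** seen lying flat in the box before the tray went on. They are hidden under it now.
- **Things left in place:** the bottle is within 1 mm of where it started. The tin and wax look unmoved in the scene view, but the arm hid them from the final top view, so I did not re-measure them. The screwdriver was partly hidden at the start, so it is also judged only by eye.

**Disagreements noticed**
- The tool tilt drifted to about 9.7° over the run. I allowed for it when working out each move.
- The finger opening read about 2.5 mm under the real width of the punches and buckle.

The wrist force readings I took never passed about 5 N.

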